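# Hold an angle in the fit-up corner for tacking

## Robot

A 6-joint arm with a two-finger parallel gripper is mounted at the origin on the work surface. World frame = base frame: x ahead of the robot, y to its left, z up, the work surface at z = 0. Lengths are in mm, angles in degrees, forces in N, time in s.
With the tool pointing down it reaches from about 375 to 900 mm from the base axis. Payload 3.1 kg.
Tool frame: the origin (TCP) lies at the very end of the fingers, on their centre line; the grasp point (between the pads) lies manip.tcp_to_grasp behind it (manip.tcp_to_grasp is the distance from the TCP to the grasp point, in mm); z points along the fingers, x is the direction in which the jaws open and shut, and the axes are right-handed (so a half turn about z gives the same grasp; the last joint's range is limited). The gripper opens to 87 mm and grips with 3 to 60 N. Pads are 19 mm wide; open, the fingers measure 117 mm over their backs; the gripper's body (75 mm by 190 mm) begins 51 mm behind the grasp point.
Start: joints at [-77.779, 30.224, 82.088, -0, 67.689, -10.227], TCP at [238.678, -577.607, 222.548] pointing down, gripper open.
Joint ranges: [-176.69, 176.69], [-43.24, 126.21], [12.49, 139.97], [-82, 262], [0, 151.66], [-163.58, 163.58]. Speed limits (degrees/s): [159.86, 159.86, 180, 180, 180, 180].

## Interface

Orientations are given as a 3x3 rotation matrix whose columns are the frame's x, y, z axes.
In Python, from plant import status, eyes, order, manip gives the robot as it stands.
- The arm moves only by the shell command python3 -m creep 'ROWS' [FORCE]. ROWS is JSON, a list of rows, each a list of 5 numbers: the gripper's target within -1 to 1 (fully open at 1, half-way at 0, shut at -1), then the shift along the tool's x, y, z in units of 40 mm (1.0 is 40 mm), then the turn about the tool's z in units of 5 degrees (1.0 is 5 degrees). In form: [[grip, tx, ty, tz, turn], ...]. A call has 1 to 10 rows; each row is the pose to reach, as a shift and turn from the pose measured when the call began, along the tool's axes at that moment; what a row does not reach only later rows make up. A row lasts 1/12 s, in which the tool goes at most 41.7 mm and 7.16 degrees, less where a joint would pass 70% of its speed; a pose out of reach is approached as far as the arm can. A call with a gripper value outside its range is refused whole. The fingers move at their own pace and stop on an object; FORCE is the grip in N (left out, the last holds). Time passes only in rows, so rows that repeat a pose let the fingers close. It gives the time, the measured TCP pose, the force and the opening at its end, in the units of the state.
- status.get_state(): the state, without advancing time (a new reading comes with each control period).
- eyes.grab_frame(name): name is "scene" or "top" or "wrist"; returns a dict with "img" (480x640x3 uint8, red, green, blue), "fx", "fy", "cx", "cy" (pixels), "R" (3x3) and "t" (3): a world point X has camera coordinates R X + t; the wrist camera has in their place "hand_eye" (4x4, takes a point from camera to tool coordinates, whose origin is the TCP and whose axes are the tool frame's). Camera axes: x right, y down, z forward; pixel columns grow to the right and rows downward; lengths in mm; the calibration is good to about 2 mm. A picture is of the moment at which its call begins: read the wrist's pose just before it. There is no depth.
- order.job_done(): hands the job in, once; it reports no verdict.
Trained networks look in the newest picture that a camera, given by its name, has taken for a name from the list of things; names that differ only in an ending like _2 or _b are one class to them, and where a whole thing is asked for, a point or a joint stands for the part that bears it (a point fixed in the world has none). Each returns a list of dicts, best first, with "p" (0 to 1); they miss things now and then, are a little off and sometimes report something else, mostly with a low value. They report only what shows in the picture. A call takes as long as a camera call. They do not tell look-alikes from the thing itself.
- eyes.cut_out(camera, thing): "pixels" (480x640 bool, what is visible of it) and "pixel" ([column, row] in pixels, amid what is visible of it).
- eyes.tip_of(camera, thing): "pixel" ([column, row] in pixels: a listed point, or the origin of a listed thing).
The state is a dict: "t": time; "qpos": joint angles; "dq": joint speeds; "joint_efforts": joint torques, N m; "eef_pos": TCP position; "orientation": TCP orientation; "force": force on the tool from outside, world axes, zero at the start; "wrist_torque": the same for the moment, N m; "finger_gap": finger opening in mm.
Only numpy, scipy, OpenCV 4.12 (cv2) and the standard library are available. Lean on these libraries where they do the work, as an engineer would, in place of code of your own. Each camera call takes 0.05 s, during which the arm holds its last target.

## Task

Lift the shorter of the two loose pieces of steel angle onto the perforated fixture plate and set it, one leg flat and the other upright, snugly into the corner: back of the upright leg flat against the fence, cut end butted against the side of the clamped square tube. Then hold it there for tacking with one firm diagonal push into its inside corner, so that it bears on the fence and on the plate at the same time; the program finishes while still pushing, nothing is let go. Leave the other things lying on the table and plate where they are.

Things in the scene. Friction and masses are not known exactly. Their poses are not given: they have to be found in the camera images.
- short_angle: Workpiece: the shorter loose piece of dark steel angle, 100 mm long, L section 60 x 60 x 8 mm, 0.7 kg (+-10 %). Lies on one leg, the other upright. Origin on the outer heel edge at mid length; y along it (ends at -50, +50 mm), z up. Upright leg: x -8 to 0, z 0 to 60 mm (grip across it from above). Flat leg: x -60 to 0, z 0 to 8 mm. The hollow of the L opens to -x.
- butt_end (a point): End of the short angle that goes to the clamped tube: point on the heel edge at its y = +50 mm, underside.
- free_end (a point): Other end of the short angle: point on the heel edge at its y = -50 mm, underside.
- inner_corner (a point): Root of the short angle's inside corner, middle of its length (8 mm in front of the back, 8 mm above the underside): the place to push, towards the fence and down at once, 10 to 15 N each way. Friction on the plate (steel on steel, about 0.25) takes up part of the push towards the fence.
- fence: Fixed steel fence on the plate: wall 60 mm high, 12 mm thick, foot behind to x = 65 mm. Origin: the corner for the work, at the foot of its front face (x = 0; z = 0 is the plate's top, 15 mm above the table), where the clamped tube's side (y = 0) meets it. x points square into the fence, y along it; face from y = -145 to 65 mm. Angle home: its origin at (0, -50, 0) mm here, axes parallel.
- clamped_tube: 40 x 40 mm steel square tube fixed on the plate, square to the fence; same origin and axes as the fence. It fills x -170 to 0, y 0 to 40, z 0 to 40 mm; the short angle butts against its side at y = 0. A fixed toggle clamp (x about -145 mm, from y = 10 mm outwards to 195 mm, up to 66 mm above the plate) holds it down.
- plate: Fixed, perforated flat steel fixture plate on the table, 255 x 350 mm, 15 mm thick, on which the angle must stand. Frame parallel to the fence's, origin on the table 15 mm under the fence's origin; it reaches from x = -185 to 70 mm and y = -145 to 205 mm.
- long_angle: Longer piece of the same steel angle, 150 mm long (60 x 60 x 8 mm section), not wanted. Origin and axes as for the short one (origin on the heel edge, middle of its length).
- flat_bar: Loose steel flat bar offcut 40 x 120 x 8 mm lying flat, origin at the centre of its underside. Bystander.
- tube_offcut: Loose steel square tube offcut 40 x 40 x 60 mm, lying, origin at the centre of its underside. Bystander.
- wire_brush: Wire brush with wooden handle, 275 mm long, 35 mm high, along its x axis. Bystander.
- chipping_hammer: Chipping hammer lying flat, 240 mm long along its x axis, head 140 mm wide at +x, 28 mm high. Bystander.
- spray_can: Aerosol can standing upright, diameter 65 mm, 196 mm tall, origin at the centre of its underside. Bystander.
- magnet: Flat arrow-shaped welding magnet, about 82 x 40 mm and 16 mm thick, lying loose on the fixture plate near its edge on the robot's side; origin in the middle of its underside. Bystander.
- pliers: Welding pliers lying flat, 190 mm long along x, about 67 mm wide, 16 mm high. Bystander.
Mind the look-alikes: they are no part of the job. What is shaped like the short_angle but red or turquoise is not meant.

How it is judged (in metres and radians):
On the way:
1. the short angle has been lifted clear of the table, higher than the fixture plate (height (world z) of short_angle above 0.02 m and contact force between short_angle and the fingers above 1 N), for 0.1 s.
At the end, for the whole second after the job is handed in: The short angle stands on one leg on the plate, upright within 2 degrees and at rest, its back within 2 mm of the fence, its end within 2.5 mm of the tube; for the last second the fingers push it so that it bears on the fence with over 2.5 N and on the plate with over 10 N (weight about 7 N) (x of butt_end in the frame of fence between -0.002 and 0.003 m and x of free_end in the frame of fence between -0.002 and 0.003 m and y of butt_end in the frame of fence between -0.0025 and 0.003 m and z of each of butt_end, free_end in the frame of fence below 0.002 m and angle between short_angle's own z axis and vertical below 0.035 rad and contact force between short_angle and fence above 2.5 N and contact force between short_angle and plate above 10 N and contact force between the fingers and short_angle above 4 N and linear speed of short_angle below 0.01 m/s); the arm keeps its last pose, push and grip.
It fails at once if a bystander (the long angle, flat bar, tube offcut, brush, hammer, can, magnet or pliers) is shifted by more than 30 mm (distance of any of long_angle, flat_bar, tube_offcut, wire_brush, chipping_hammer, spray_can, magnet, pliers from where it was at the start of the episode above 0.03 m).
It also fails if it takes over 72 s, if anything falls off the work surface, if the arm or the gripper's body presses on something with over 40 N, if the wrist force passes 120 N, or if a joint passes its speed limit or range.

## Working session

There is one attempt and no reset: what is moved stays moved. The work goes in short steps, Python scripts to look and compute and a shell command to move; the robot and the scene stay as the last step left them, time stands still between calls to the robot, and variables do not carry over. Pictures are saved under pics/ and viewed, and the job is handed in when it is done.

```bash
ls; mkdir -p pics
cat > h.py <<'E'
import numpy as np, cv2
from plant import status, eyes, order, manip
def save(n,img): cv2.imwrite('pics/'+n+'.png', cv2.cvtColor(img,cv2.COLOR_RGB2BGR))
E
python3 - <<'E'
from h import *
s=status.get_state(); print(s); print(manip.tcp_to_grasp, [a for a in dir(manip) if a[0]!='_'])
for c in ['scene','top']:
    f=eyes.grab_frame(c); save(c+'0',f['img']); print({k:v for k,v in f.items() if k!='img'})
    for n in ['short_angle','long_angle','fence','butt_end','free_end','inner_corner','clamped_tube','plate']:
        try:
            print(c,n,[(np.round(d['pixel'],1).tolist(),round(d['p'],2)) for d in eyes.tip_of(c,n)][:4])
        except Exception as e: print(c,n,e)
E
```

```text
pics
{'t': 0.0, 'qpos': array([-7.77797166e+01,  3.02777794e+01,  8.21539964e+01, -1.04457604e-03,
        6.76865525e+01, -1.02263708e+01]), 'dq': array([ 0.0627322 , -0.0338241 ,  0.0154749 ,  0.02201407,  0.07304029,
       -0.02961008]), 'joint_efforts': array([-2.48244878e-04, -4.40042567e+01, -1.76591080e+01,  6.31564250e-02,
        5.84087369e-02, -1.63072286e-04]), 'eef_pos': array([ 238.52140474, -576.94261732,  221.59759085]), 'orientation': array([[ 3.81829031e-01, -9.24232863e-01, -4.53630047e-04],
       [-9.24230733e-01, -3.81829140e-01,  2.01485094e-03],
       [-2.03540062e-03, -3.50069750e-04, -9.99997867e-01]]), 'force': array([ 0.20498833,  0.54282619, -0.0009066 ]), 'wrist_torque': array([ 0.00090387,  0.00157921, -0.00308347]), 'finger_gap': 86.79374486662546}
18.700000000000003 ['Unreachable', 'tcp_to_grasp']
{'fx': 531.8060481496138, 'fy': 531.8060481496138, 'cx': 327.9484768684287, 'cy': 246.16052235299003, 'R': array([[ 0.75412212,  0.65648042, -0.01825589],
       [ 0.37771806, -0.45630288, -0.80567782],
       [-0.53724193,  0.60068389, -0.59207261]]), 't'
[... 667 characters left out ...]
[[ 0.00308277, -0.99994635,  0.00988903],
       [-0.99238428, -0.00427692, -0.12310625],
       [ 0.12314194, -0.00943421, -0.99234422]]), 't': array([ -15.62662659,  511.75916494, 1539.15186847])}
top short_angle [([420.7, 263.6], 0.71), ([375.0, 270.5], 0.56)]
top long_angle [([416.0, 197.5], 0.6)]
top fence [([281.2, 171.7], 0.58)]
top butt_end [([361.8, 260.8], 0.95), ([404.2, 266.9], 0.83), ([141.2, 243.4], 0.28)]
top free_end [([439.1, 259.8], 0.98), ([390.2, 280.5], 0.74)]
top inner_corner [([425.3, 268.2], 0.79), ([375.1, 272.3], 0.64), ([416.8, 197.0], 0.64), ([141.8, 245.5], 0.38)]
top clamped_tube [([280.0, 176.2], 0.59)]
top plate [([280.0, 175.7], 0.86), ([141.5, 244.1], 0.55)]
```

View pics/scene0.png

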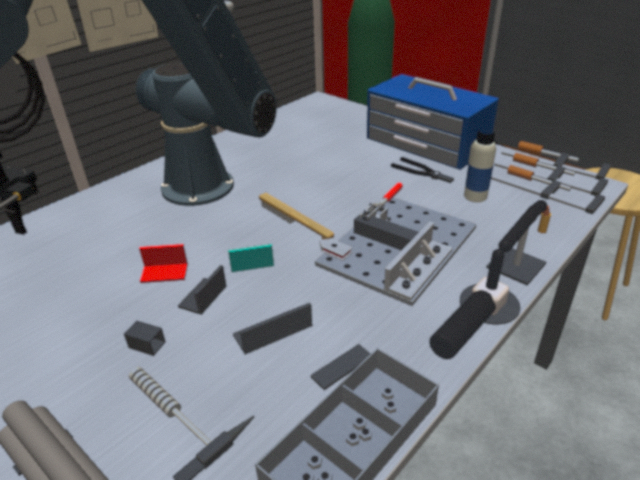

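View pics/top0.png

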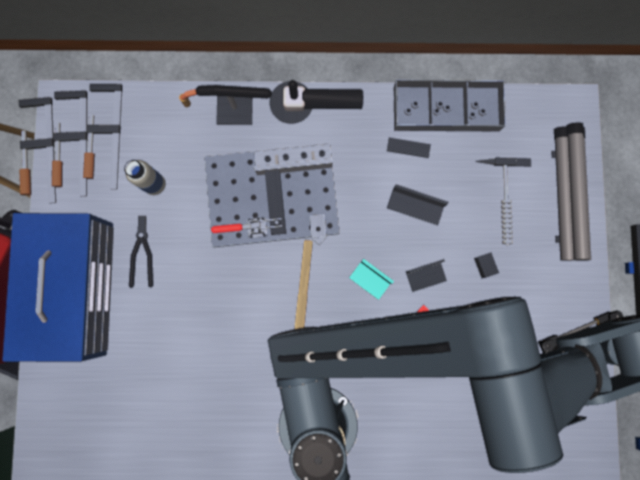

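The top and scene views agree. The dark short angle is at top ≈(425,274) and scene ≈(205,290), with the long angle at top (416,203). The plate and fence are upper-centre, and the tube is at top (275,190). The red and turquoise pieces are decoys. Next I'll get rough positions.

```bash
cat >> h.py <<'E'
def ray(f,px,s=None):
    """camera centre and direction in world"""
    d=np.array([(px[0]-f['cx'])/f['fx'],(px[1]-f['cy'])/f['fy'],1.0])
    if 'R' in f:
        R=np.array(f['R']);t=np.array(f['t']); return -R.T@t, R.T@d
    H=np.array(f['hand_eye']);Rw=np.array(s['orientation']);p=np.array(s['eef_pos'])
    return Rw@H[:3,3]+p, Rw@(H[:3,:3]@d)
def onz(f,px,z,s=None):
    c,d=ray(f,px,s); return c+d*(z-c[2])/d[2]
def proj(f,X,s=None):
    X=np.atleast_2d(np.asarray(X,float))
    if 'R' in f: C=X@np.array(f['R']).T+np.array(f['t'])
    else:
        H=np.array(f['hand_eye']);Rw=np.array(s['orientation']);p=np.array(s['eef_pos'])
        T=(X-p)@Rw; C=(T-H[:3,3])@H[:3,:3]
    return np.c_[f['fx']*C[:,0]/C[:,2]+f['cx'], f['fy']*C[:,1]/C[:,2]+f['cy']]
def crop(n,img,x0,y0,x1,y1,k):
    save(n,cv2.resize(img[y0:y1,x0:x1],None,fx=k,fy=k,interpolation=cv2.INTER_CUBIC))
E
python3 - <<'E'
from h import *
f=eyes.grab_frame('top'); crop('top_c',f['img'],200,130,460,310,3)
for n,p,z in [('sa butt',(404.2,266.9),0),('sa free',(439.1,259.8),0),('inner',(425.3,268.2),8),('fence o',(281.2,171.7),15),('tube o',(280,176.2),15),('long',(416,197.5),0)]:
    print(n,onz(f,p,z).round(1))
g=eyes.grab_frame('scene')
for n,p,z in [('sa butt',(227.2,283.6),0),('sa free',(201.3,319.1),0),('o',(214.7,301.7),0),('inner',(213.1,298.1),8),('fence o',(411.7,254.2),15)]:
    print(n,onz(g,p,z).round(1))
crop('scene_c',g['img'],120,170,500,400,2)
E
```

```text
sa butt [ 419.9 -233.5    0. ]
sa free [ 439.8 -329.8    0. ]
inner [ 416.1 -289.9    8. ]
fence o [681.2 105.9  15. ]
tube o [668.5 109.1  15. ]
long [ 613.4 -269.1    0. ]
sa butt [ 405.2 -229.5    0. ]
sa free [ 451.7 -338.9    0. ]
o [ 431.  -286.5    0. ]
inner [ 427.1 -286.2    8. ]
fence o [672.4 108.5  15. ]
```

View pics/top_c.png

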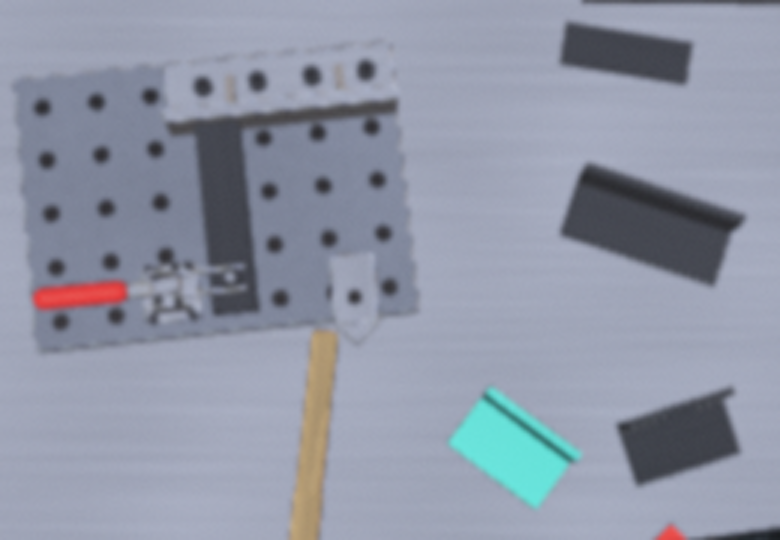

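View pics/scene_c.png

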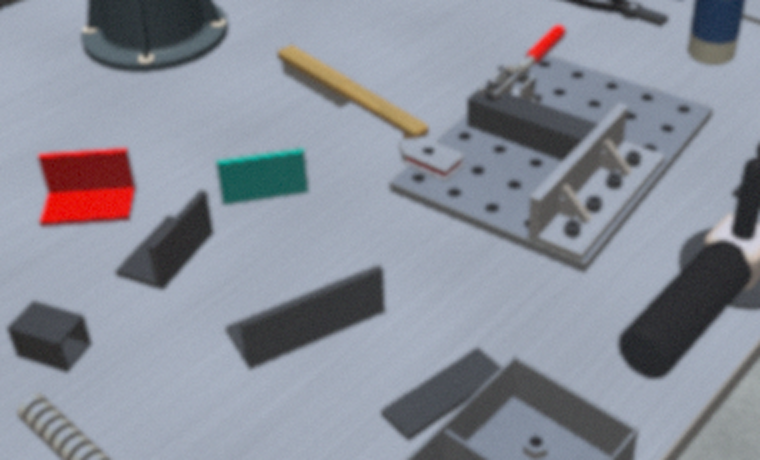

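The short angle's yaw is about +17°, with the heel on the far side from the robot and +y to the left. The fence yaw is about +5.6°. I'll move above the short angle for a wrist view.

```bash
python3 -m creep '[[1,-0.5,-0.7,-0.1,-1.4],[1,-1,-1.4,-0.2,-2.8],[1,-1.5,-2.1,-0.3,-4.2],[1,-2,-2.8,-0.4,-5.6],[1,-2.5,-3.6,-0.5,-7],[1,-3,-4.3,-0.6,-8.4],[1,-3.5,-5,-0.7,-9.8],[1,-4,-5.8,-0.8,-11.2],[1,-4.5,-6.5,-0.8,-12.6],[1,-4.9,-7.2,-0.8,-14]]'
python3 -m creep '[[1,0,0,0,-1],[1,0,0,0,-2],[1,0,0,0,-3],[1,0,0,0,-3],[1,0,0,0,-3]]'
cat > look.py <<'E'
import sys
from h import *
s=status.get_state(); f=eyes.grab_frame('wrist'); save(sys.argv[1],f['img'])
import pickle; pickle.dump((s,f),open('last.pkl','wb'))
print(s['t'],s['eef_pos'].round(1),s['orientation'].round(4).tolist(),s['force'].round(2),s['finger_gap'])
for n in sys.argv[2:]:
    n,z=n.split(':')
    for d in eyes.tip_of('wrist',n)[:4]: print(n,round(d['p'],2),np.round(d['pixel'],1),onz(f,d['pixel'],float(z),s).round(1))
E
python3 look.py w1 short_angle:0 butt_end:0 free_end:0 inner_corner:8
python3 -c "
import pickle;s,f=pickle.load(open('last.pkl','rb'));print({k:v for k,v in f.items() if k!='img'})"
```

```text
t: 1.83
eef_pos: [430.6, -284.5, 255.1]
orientation: [[0.999, 0.049, 0.0], [0.049, -0.999, -0.0], [0.0, 0.0, -1.0]]
force: [-0.2, -0.7, -0.1]
finger_gap: 87.0
t: 2.25
eef_pos: [430.7, -284.4, 255.2]
orientation: [[0.953, 0.304, 0.001], [0.304, -0.953, -0.0], [0.0, 0.0, -1.0]]
force: [0.5, 0.5, -0.2]
finger_gap: 87.1
2.25 [ 430.7 -284.4  255.2] [[0.9527, 0.3039, 0.0005], [0.3039, -0.9527, -0.0003], [0.0004, 0.0004, -1.0]] [ 0.55  0.52 -0.22] 87.07704308249225
short_angle 0.77 [340.9 103.9] [ 410.4 -158.1    0. ]
short_angle 0.64 [182.8 160. ] [ 246.5 -277.6    0. ]
short_angle 0.6 [319.4 209.2] [ 423.7 -284.7    0. ]
short_angle 0.33 [281.6 324.7] [ 422.2 -454.7    0. ]
butt_end 0.92 [376.6  75.7] [ 440.1 -116.8    0. ]
butt_end 0.89 [146.6 179.4] [ 208.5 -314.2    0. ]
butt_end 0.62 [319.9 168.6] [ 409.2 -236.5    0. ]
free_end 0.93 [212.1 138.3] [ 274.9 -241.9    0. ]
free_end 0.88 [306.9 126.7] [ 379.7 -194.6    0. ]
free_end 0.86 [318.7 250.4] [ 439.1 -336.8    0. ]
inner_corner 0.96 [182.  165.2] [ 249.9 -282.8    8. ]
inner_corner 0.84 [315.9 213.9] [ 421.1 -290.5    8. ]
inner_corner 0.58 [333.9  99.5] [ 401.3 -157.3    8. ]
inner_corner 0.28 [320.3 169.8] [ 410.1 -237.4    8. ]
{'fx': 331.3635653715131, 'fy': 331.3635653715131, 'cx': 324.8252125180581, 'cy': 240.60402845126305, 'hand_eye': array([[ 9.99999942e-01, -3.35010091e-04,  6.54922372e-05,
        -1.40461844e-02],
       [ 3.08617185e-04,  9.69291867e-01,  2.45912954e-01,
        -6.66171565e+01],
       [-1.45864414e-04, -2.45912920e-01,  9.69291914e-01,
        -1.61774363e+02],
       [ 0.00000000e+00,  0.00000000e+00,  0.00000000e+00,
         1.00000000e+00]])}
```

```bash
ls pics
```

```text
scene0.png
scene_c.png
top0.png
top_c.png
w1.png
```

View pics/w1.png

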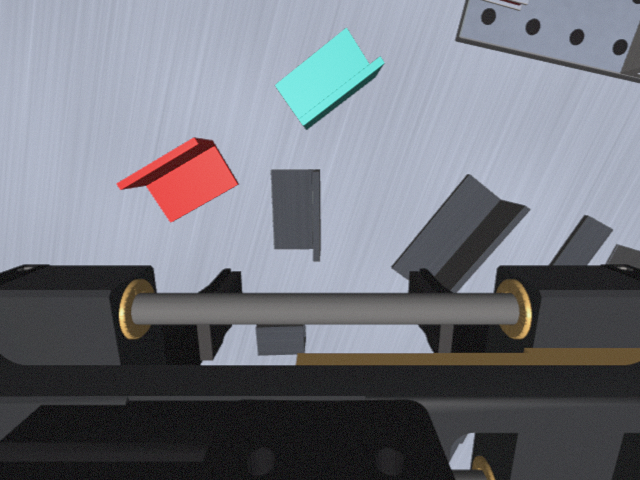

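The wrist view shows the short angle at cols 272–321, rows 169–262. Its heel is on the right (away from the robot), the piece is nearly in line with the tool, and there is nothing near it. The heel midpoint is about (424,−286.6) with yaw ≈16.7°. I'll descend, open, straddling the upright leg.

```bash
python3 -m creep '[[1,-0.1,0,0.8,0.1],[1,-0.2,0,1.6,0.2],[1,-0.27,0,2.4,0.2],[1,-0.27,0,3.2,0.2],[1,-0.27,0,4,0.2],[1,-0.27,0,4.6,0.2],[1,-0.27,0,5.1,0.2],[1,-0.27,0,5.5,0.2],[1,-0.27,0,5.83,0.2],[1,-0.27,0,5.83,0.2]]' 40
python3 look.py w2 butt_end:0 free_end:0
```

```text
t: 3.33
eef_pos: [419.1, -287.2, 19.5]
orientation: [[0.958, 0.287, -0.003], [0.287, -0.958, 0.003], [-0.002, -0.004, -1.0]]
force: [0.2, -0.5, 0.7]
finger_gap: 86.6
3.3333 [ 419.1 -287.2   19.5] [[0.958, 0.2869, -0.0028], [0.2869, -0.958, 0.0033], [-0.0018, -0.004, -1.0]] [ 0.25 -0.52  0.66] 86.61217012244745
butt_end 0.6 [335.  182.2] [ 409.1 -234.6    0. ]
free_end 0.89 [300.7  96.6] [ 379.7 -198.4    0. ]
free_end 0.58 [ 82.4 121.9] [ 274.5 -242.6    0. ]
```

View pics/w2.png

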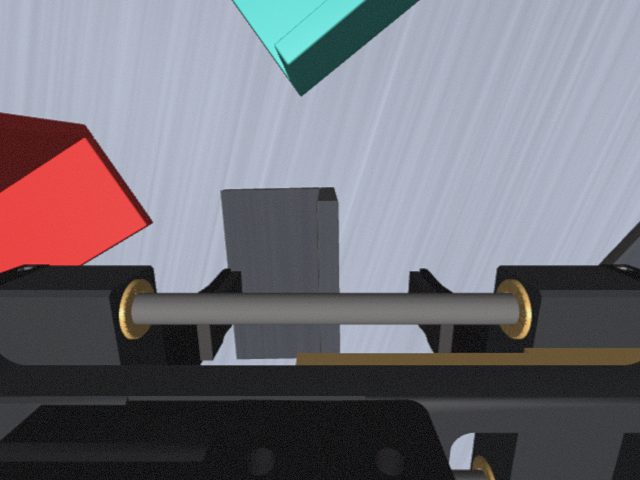

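The upright leg (cols 318–338) sits centred between the fingers. I'll close on it now.

```bash
python3 -m creep '[[-1,0,0,0,0],[-1,0,0,0,0],[-1,0,0,0,0],[-1,0,0,0,0],[-1,0,0,0,0],[-1,0,0,0,0],[-1,0,0,0,0],[-1,0,0,0,0],[-1,0,0,0,0],[-1,0,0,0,0]]' 40
python3 -m creep '[[-1,0,0,-0.1,0],[-1,0,0,-0.3,0],[-1,0,0,-0.8,0],[-1,0,0,-1.5,0],[-1,0,0,-2.3,0],[-1,0,0,-3.1,0],[-1,0,0,-3.5,0],[-1,0,0,-3.5,0]]' 40
python3 look.py w3 butt_end:140 free_end:140
```

```text
t: 4.32
eef_pos: [420.5, -288.4, 22.2]
orientation: [[0.958, 0.288, 0.001], [0.288, -0.958, -0.001], [0.001, 0.001, -1.0]]
force: [-0.8, 0.1, -0.2]
finger_gap: 28.0
t: 4.98
eef_pos: [421.8, -289.6, 165.7]
orientation: [[0.958, 0.288, 0.006], [0.288, -0.958, -0.006], [0.004, 0.007, -1.0]]
force: [0.9, -0.2, -7.0]
finger_gap: 6.8
4.9833 [ 421.8 -289.6  165.7] [[0.9577, 0.2877, 0.0057], [0.2878, -0.9577, -0.0058], [0.0038, 0.0072, -1.0]] [ 0.89 -0.16 -7.02] 6.784315138541256
butt_end 0.94 [106.7 186.3] [ 290.9 -276.3  140. ]
butt_end 0.92 [337.  180.2] [ 412.9 -236.2  140. ]
butt_end 0.71 [397.6  48.6] [ 422.9 -164.5  140. ]
free_end 0.72 [307.5 118.4] [ 388.3 -209.7  140. ]
free_end 0.66 [187.6 133.9] [ 328.8 -235.8  140. ]
```

View pics/w3.png

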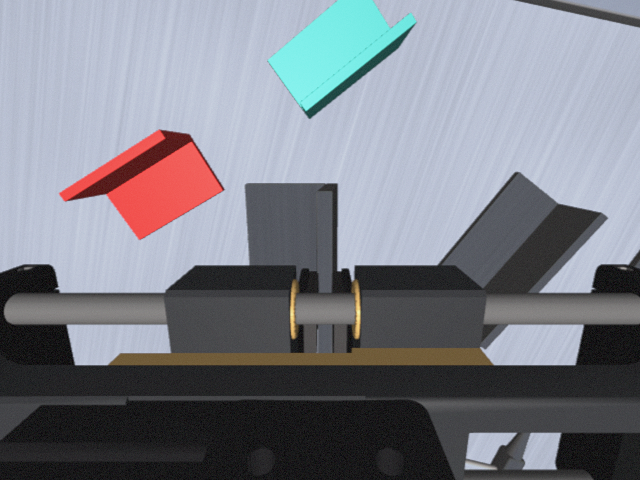

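Run:
```python
from h import *
import pickle
s,f=pickle.load(open('last.pkl','rb'))
a=cv2.imread('pics/w2.png')[150:360,210:400];b=cv2.imread('pics/w3.png')[150:360,210:400]
cv2.imwrite('pics/cmp.png',cv2.resize(np.hstack([a,b]),None,fx=2,fy=2,interpolation=cv2.INTER_CUBIC))
s=status.get_state();print(s['finger_gap'],s['force'],s['wrist_torque'])
# predicted pixels for grasp depth: tcp at height h above underside
for h in (22,35,50):
    T=[]
    for (x,y,z) in [(0,50,60),(-8,50,60),(0,50,0),(-60,50,8),(-60,50,0),(-60,-50,8)]:
        T.append([x+4,-y,-(z-h)])
    X=np.array(T)@s['orientation'].T+s['eef_pos']
    print(h,proj(f,X,s).round(0).tolist())
```

```text
6.6097840591417505 [-0.79449976  0.07534665 -7.71718967] [ 0.02448678 -0.0887493  -0.00615622]
22 [[336.0, 202.0], [314.0, 202.0], [332.0, 188.0], [218.0, 189.0], [223.0, 188.0], [232.0, 357.0]]
35 [[335.0, 198.0], [315.0, 198.0], [332.0, 186.0], [226.0, 187.0], [230.0, 186.0], [237.0, 345.0]]
50 [[334.0, 194.0], [316.0, 194.0], [331.0, 184.0], [233.0, 185.0], [236.0, 184.0], [243.0, 333.0]]
```

View pics/cmp.png

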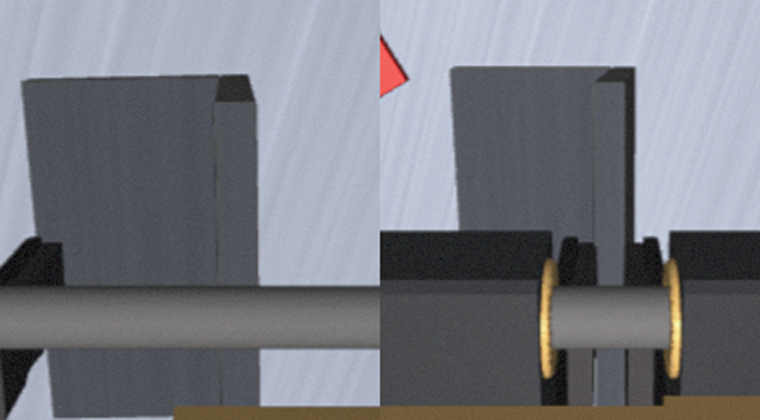

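The fingers had not fully closed before I lifted, so they hold the leg only near its top edge and the piece hangs slightly tilted. I'll set it back down gently on the table and regrip deeper.

```bash
python3 -m creep '[[-1,0,0,0.2,0],[-1,0,0,0.5,0],[-1,0,0,0.9,0],[-1,0,0,1.3,0],[-1,0,0,1.7,0],[-1,0,0,2.0,0],[-1,0,0,2.2,0],[-1,0,0,2.3,0],[-1,0,0,2.3,0],[-1,0,0,2.3,0]]' 40
python3 look.py w4
```

```text
t: 5.97
eef_pos: [418.9, -286.7, 68.5]
orientation: [[0.958, 0.287, -0.002], [0.287, -0.958, 0.003], [-0.001, -0.003, -1.0]]
force: [-0.6, -0.1, -6.6]
finger_gap: 6.6
5.9667 [ 418.9 -286.7   68.5] [[0.9578, 0.2875, -0.0024], [0.2875, -0.9578, 0.0028], [-0.0014, -0.0034, -1.0]] [-0.57 -0.14 -6.59] 6.601546014077755
```

View pics/w4.png

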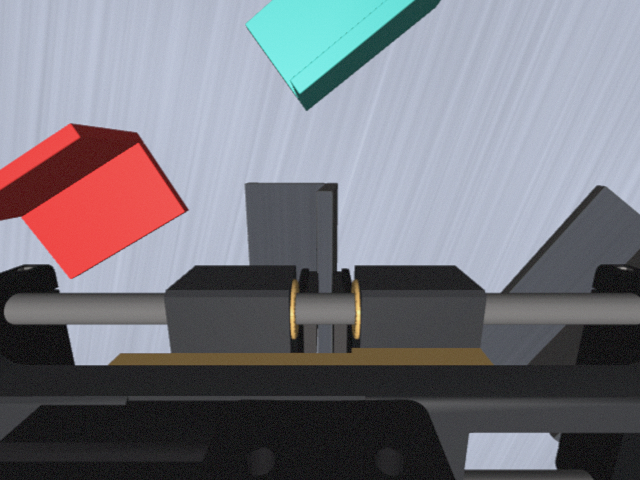

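Run:
```python
from h import *
g=eyes.grab_frame('scene');crop('sc4',g['img'],140,220,300,340,5)
```

```text
(no output)
```

View pics/sc4.png

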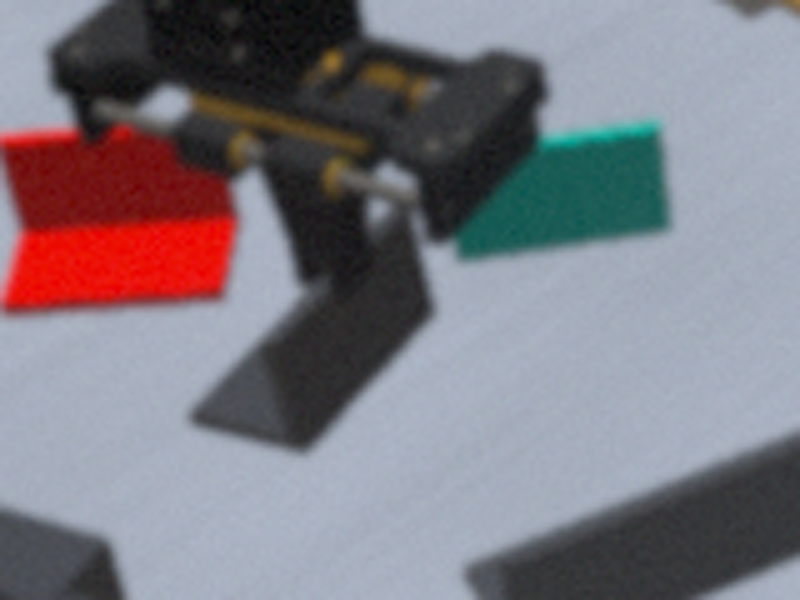

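The piece is still held and hangs slightly heel-low, just above the table. I'll lower it slowly to contact.

```bash
for i in 1 2 3; do python3 -m creep '[[-1,0,0,0.03,0],[-1,0,0,0.06,0],[-1,0,0,0.09,0],[-1,0,0,0.1,0]]' | egrep 'eef|force'; done
```

```text
eef_pos: [419.5, -287.2, 65.6]
force: [-0.2, 0.2, -5.9]
eef_pos: [419.4, -287.1, 61.3]
force: [0.1, -0.0, -7.0]
eef_pos: [420.0, -287.5, 57.6]
force: [1.2, 0.7, -2.2]
```

```bash
python3 -m creep '[[-1,0,0,0.03,0],[-1,0,0,0.05,0],[-1,0,0,0.05,0]]' | egrep 'eef|force|gap'; python3 -m creep '[[-0.3,0,0,0,0],[-0.3,0,0,0,0],[-0.3,0,0,0,0],[-0.3,0,0,0,0],[-0.3,0,0,0,0],[-0.3,0,0,0,0]]' 40;  python3 look.py w5
```

```text
eef_pos: [420.6, -287.7, 56.6]
force: [0.8, 2.0, 5.4]
finger_gap: 7.1
t: 7.82
eef_pos: [420.5, -287.7, 56.5]
orientation: [[0.958, 0.287, 0.002], [0.287, -0.958, -0.0], [0.001, 0.001, -1.0]]
force: [-0.1, -0.0, -0.5]
finger_gap: 29.5
7.8167 [ 420.5 -287.7   56.5] [[0.9579, 0.2871, 0.0016], [0.2871, -0.9579, -0.0005], [0.0014, 0.0009, -1.0]] [-0.12 -0.04 -0.55] 29.459988780091553
```

View pics/w5.png

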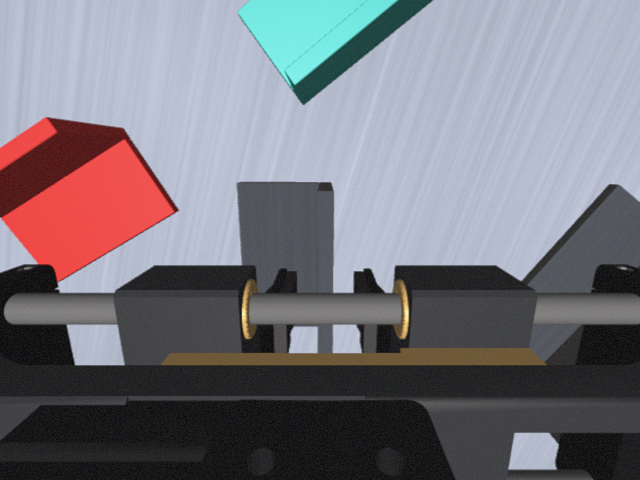

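It's upright again and centred between the fingers. Now I'll go deep and let the fingers close fully.

```bash
python3 -m creep '[[-0.3,0,0,0.3,0],[-0.3,0,0,0.6,0],[-0.3,0,0,0.8,0],[-0.3,0,0,0.87,0],[-1,0,0,0.87,0],[-1,0,0,0.87,0],[-1,0,0,0.87,0],[-1,0,0,0.87,0],[-1,0,0,0.87,0],[-1,0,0,0.87,0]]' 40
python3 -m creep '[[-1,0,0,0,0],[-1,0,0,0,0],[-1,0,0,0,0],[-1,0,0,0,0]]' 40;  python3 look.py w6
```

```text
t: 8.7
eef_pos: [420.7, -288.0, 22.2]
orientation: [[0.958, 0.287, 0.002], [0.287, -0.958, -0.001], [0.002, 0.002, -1.0]]
force: [-0.1, 0.7, 2.3]
finger_gap: 7.8
t: 9.03
eef_pos: [420.8, -287.9, 22.2]
orientation: [[0.958, 0.287, 0.002], [0.287, -0.958, -0.001], [0.002, 0.002, -1.0]]
force: [0.2, -0.2, -0.4]
finger_gap: 7.8
9.0333 [ 420.8 -287.9   22.2] [[0.9579, 0.287, 0.0021], [0.287, -0.9579, -0.0011], [0.0017, 0.0016, -1.0]] [ 0.2  -0.22 -0.4 ] 7.763755089757589
```

View pics/w6.png

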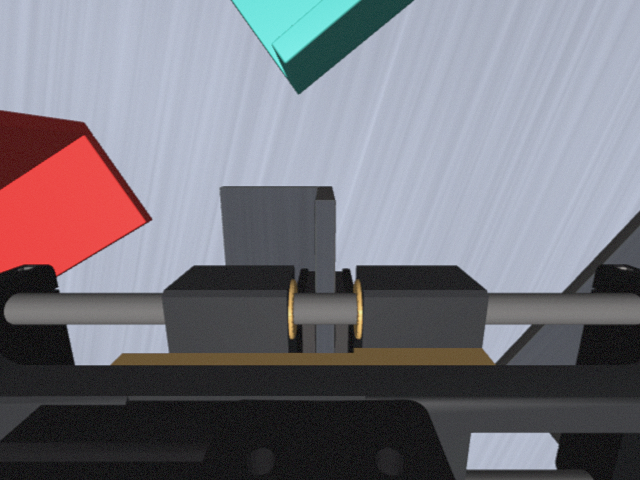

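The piece is now gripped at full depth, with a gap of 7.8 mm. I'll lift it and carry it towards the plate.

```bash
python3 -m creep '[[-1,0,0,-0.2,0],[-1,0,0,-0.6,0],[-1,0,0,-1.2,0],[-1,0,0,-1.9,0],[-1,0,0,-2.6,0],[-1,0,0,-3.2,0],[-1,0,0,-3.5,0],[-1,0,0,-3.5,0],[-1,0,0,-3.5,0]]' 40
python3 -m creep '[[-1,0.3,-0.2,0,0],[-1,0.8,-0.6,0,0.2],[-1,1.5,-1.1,0,0.5],[-1,2.2,-1.6,0,0.8],[-1,2.9,-2.2,0,1.1],[-1,3.6,-2.7,0,1.4],[-1,4.3,-3.2,0,1.7],[-1,5,-3.7,0,2],[-1,5.7,-4.2,0,2.2],[-1,6.2,-4.7,0,2.2]]' 40
python3 look.py w7 fence:15 clamped_tube:15 butt_end:137
```

```text
t: 9.83
eef_pos: [420.0, -287.3, 162.3]
orientation: [[0.958, 0.287, 0.002], [0.287, -0.958, -0.001], [0.002, 0.002, -1.0]]
force: [-0.3, -1.0, -7.1]
finger_gap: 7.9
t: 10.67
eef_pos: [604.3, -33.9, 159.8]
orientation: [[0.995, 0.099, -0.0], [0.099, -0.995, 0.0], [-0.0, -0.0, -1.0]]
force: [0.6, 0.3, -5.9]
finger_gap: 8.0
10.6667 [604.3 -33.9 159.8] [[0.9951, 0.0988, -0.0003], [0.0988, -0.9951, 0.0001], [-0.0003, -0.0002, -1.0]] [ 0.57  0.32 -5.95] 7.991381879085324
fence 0.68 [429.5  75.2] [679.4 107.6  15. ]
clamped_tube 0.89 [426.   75.7] [676.5 107.   15. ]
clamped_tube 0.52 [422.5  80.7] [674.2 102.8  15. ]
butt_end 0.76 [333.9 186. ] [604.3  17.2 137. ]
butt_end 0.76 [157.  291.3] [505.6 -55.2 137. ]
```

View pics/w7.png

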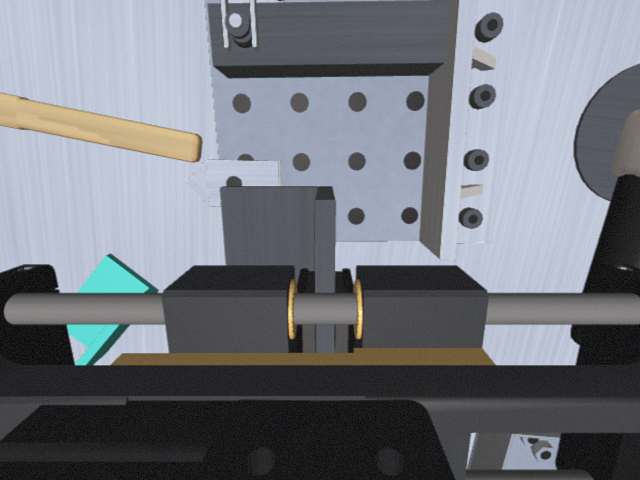

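The wrist view shows the fence inner face foot line near col 425–430, the tube side foot line near row 76, and the magnet at (240,180). I'll measure the corner precisely from these edges.

Run:
```python
from h import *
import pickle
s,f=pickle.load(open('last.pkl','rb'))
a=f['img'][40:260,200:480]; save('w7c',cv2.resize(a,None,fx=2.8,fy=2.7,interpolation=cv2.INTER_CUBIC))
g=cv2.cvtColor(f['img'],cv2.COLOR_RGB2GRAY).astype(int)
for c in (250,300,330,380,410): print('col',c,list(zip(range(58,84),g[58:84,c])))
for r in (100,130,180,200,230): print('row',r,list(zip(range(416,464),g[r,416:464])))
```

```text
col 250 [(58, np.int64(87)), (59, np.int64(90)), (60, np.int64(85)), (61, np.int64(91)), (62, np.int64(90)), (63, np.int64(86)), (64, np.int64(91)), (65, np.int64(59)), (66, np.int64(45)), (67, np.int64(45)), (68, np.int64(41)), (69, np.int64(41)), (70, np.int64(43)), (71, np.int64(41)), (72, np.int64(40)), (73, np.int64(44)), (74, np.int64(41)), (75, np.int64(45)), (76, np.int64(38)), (77, np.int64(66)), (78, np.int64(155)), (79, np.int64(167)), (80, np.int64(164)), (81, np.int64(164)), (82, np.int64(163)), (83, np.int64(164))]
col 300 [(58, np.int64(87)), (59, np.int64(87)), (60, np.int64(87)), (61, np.int64(88)), (62, np.int64(86)), (63, np.int64(88)), (64, np.int64(78)), (65, np.int64(46)), (66, np.int64(43)), (67, np.int64(42)), (68, np.int64(42)), (69, np.int64(45)), (70, np.int64(37)), (71, np.int64(43)), (72, np.int64(42)), (73, np.int64(40)), (74, np.int64(42)), (75, np.int64(35)), (76, np.int64(38)), (77, np.int64(103)), (78, np.int64(162)), (79, np.int64(167)), (80, np.int64(164)), (81, np.int64(162)), (82, np.int64(166)), (83, np.int64(165))]
col 330 [(58, np.int64(89)), 
[... 6093 characters left out ...]
3)), (432, np.int64(95)), (433, np.int64(92)), (434, np.int64(92)), (435, np.int64(90)), (436, np.int64(100)), (437, np.int64(94)), (438, np.int64(93)), (439, np.int64(94)), (440, np.int64(91)), (441, np.int64(116)), (442, np.int64(181)), (443, np.int64(205)), (444, np.int64(204)), (445, np.int64(205)), (446, np.int64(204)), (447, np.int64(202)), (448, np.int64(201)), (449, np.int64(203)), (450, np.int64(205)), (451, np.int64(201)), (452, np.int64(204)), (453, np.int64(204)), (454, np.int64(206)), (455, np.int64(207)), (456, np.int64(207)), (457, np.int64(202)), (458, np.int64(198)), (459, np.int64(199)), (460, np.int64(200)), (461, np.int64(201)), (462, np.int64(200)), (463, np.int64(200))]
```

View pics/w7c.png

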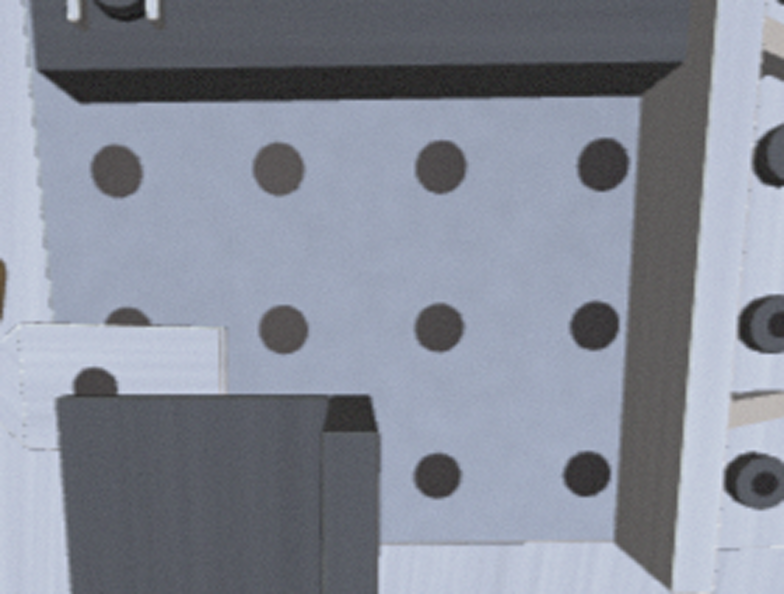

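Run:
```python
from h import *
import pickle
s,f=pickle.load(open('last.pkl','rb'))
T=np.array([onz(f,p,15,s) for p in [(250,77.2),(300,76.8),(330,76.3),(380,75.7),(410,75.4)]])[:,:2]
F=np.array([onz(f,p,15,s) for p in [(427.2,100),(425.2,130),(422.3,180),(421.3,200),(419.3,230)]])[:,:2]
FT=np.array([onz(f,p,75,s) for p in [(450.8,100),(448.8,130),(445,180),(443.6,200),(441.5,230)]])[:,:2]
pt=np.polyfit(T[:,0],T[:,1],1); pf=np.polyfit(F[:,1],F[:,0],1); pT=np.polyfit(FT[:,1],FT[:,0],1)
print('tube yaw',np.degrees(np.arctan(pt[0])),'fence yaw',-np.degrees(np.arctan(pf[0])),-np.degrees(np.arctan(pT[0])))
y=(pt[0]*pf[1]+pt[1])/(1-pt[0]*pf[0]); x=pf[0]*y+pf[1]; print('origin',x,y,'x from top edge',np.polyval(pT,y))
yaw=np.degrees(np.arctan2(s['orientation'][1,0],s['orientation'][0,0])); print('tool yaw',yaw)
# piece: h unknown ~22; back edge/top-end edges in tool coords
zb=s['eef_pos'][2]-22
for n,p,z in [('top back end',(335,200),zb+60),('top inner end',(315.3,200),zb+60),('bottom heel end',(332.9,186.3),zb),('flat far',(221,186.8),zb+8)]:
    X=onz(f,p,z,s); print(n,X.round(1),((X-s['eef_pos'])@s['orientation']).round(1))
```

```text
tube yaw 6.266329492916926 fence yaw 6.328852466561154 6.5642721347523425
origin 678.656939154405 107.58306871664755 x from top edge 677.6315471300948
tool yaw 5.671407290124097
top back end [603.1  17.1 197.8] [  3.9 -50.9 -38. ]
top inner end [595.8  16.4 197.8] [ -3.5 -50.9 -38. ]
bottom heel end [603.7  17.1 137.8] [  4.5 -50.8  22. ]
flat far [545.   11.7 145.8] [-54.5 -51.2  14. ]
```

The corner is at (678.4,107.5) with yaw ≈6.35°. The held piece ends 51 mm ahead of the TCP, its back is 4 mm off centre, and its underside is 22 mm below the tip. I'll go to 26 mm in front of the fence and 3 mm from the tube, then lower.

```bash
python3 -m creep '[[-1,0.3,-0.4,0,-0.1],[-1,0.7,-0.9,0,-0.14],[-1,1.1,-1.5,0,-0.14],[-1,1.46,-1.98,0,-0.14],[-1,1.46,-1.98,0.3,-0.14],[-1,1.46,-1.98,0.8,-0.14],[-1,1.46,-1.98,1.4,-0.14],[-1,1.46,-1.98,1.9,-0.14],[-1,1.46,-1.98,2.1,-0.14],[-1,1.46,-1.98,2.1,-0.14]]' 40
python3 look.py w8
```

```text
t: 11.7
eef_pos: [648.2, 48.9, 71.7]
orientation: [[0.994, 0.112, -0.012], [0.112, -0.994, 0.0], [-0.012, -0.002, -1.0]]
force: [-0.4, 0.8, -6.4]
finger_gap: 7.7
11.7 [648.2  48.9  71.7] [[0.9936, 0.1122, -0.0123], [0.1122, -0.9937, 0.0003], [-0.0121, -0.0016, -0.9999]] [-0.36  0.79 -6.36] 7.654448743600541
```

View pics/w8.png

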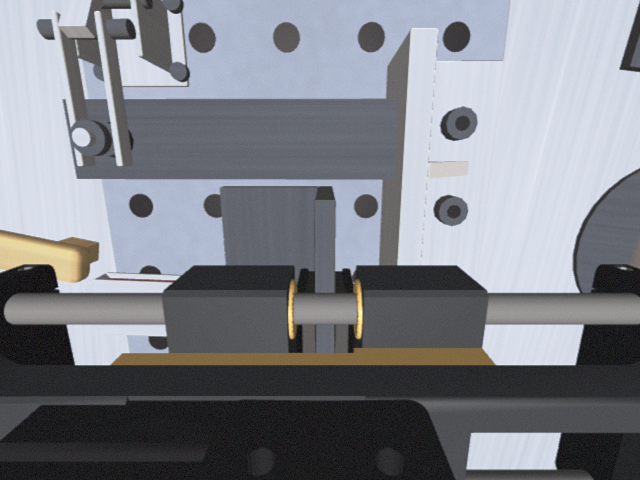

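```bash
python3 -m creep '[[-1,0,0,0.2,0],[-1,0,0,0.45,0],[-1,0,0,0.65,0],[-1,0,0,0.75,0],[-1,0,0,0.75,0],[-1,0,0,0.75,0]]' 40
for i in 1 2; do python3 -m creep '[[-1,0,0,0.03,0],[-1,0,0,0.05,0],[-1,0,0,0.05,0]]' | egrep 'eef|force|orient'; done; python3 -c "
from h import *
for i in range(3): s=status.get_state();print(s['eef_pos'],s['force'])"
```

```text
t: 12.25
eef_pos: [649.6, 49.0, 43.5]
orientation: [[0.994, 0.113, -0.009], [0.113, -0.994, 0.0], [-0.009, -0.001, -1.0]]
force: [0.6, 1.3, -7.0]
finger_gap: 7.8
eef_pos: [649.7, 49.1, 41.7]
orientation: [[0.994, 0.113, -0.008], [0.113, -0.994, -0.0], [-0.008, -0.001, -1.0]]
force: [0.2, -0.1, -5.7]
eef_pos: [649.6, 49.1, 39.7]
orientation: [[0.994, 0.113, -0.008], [0.113, -0.994, -0.0], [-0.008, -0.001, -1.0]]
force: [0.4, 0.3, -6.9]
[649.61330635  49.12606251  39.65109546] [ 0.36965365  0.28353095 -6.93133161]
[649.61330635  49.12606251  39.65109546] [ 0.36965365  0.28353095 -6.93133161]
[649.61330635  49.12606251  39.65109546] [ 0.36965365  0.28353095 -6.93133161]
```

I'm just above the plate (about 2 mm). Now I'll butt the end against the tube, advancing along −tool y in small steps and watching the force.

```bash
for i in 1 2 3; do python3 -m creep '[[-1,0,-0.03,0,0],[-1,0,-0.04,0,0],[-1,0,-0.04,0,0]]' | egrep 'eef|force'; done
```

```text
eef_pos: [649.4, 50.9, 39.7]
force: [-0.7, 0.2, -7.4]
eef_pos: [649.2, 52.7, 39.7]
force: [-0.2, 0.7, -7.0]
eef_pos: [649.3, 53.0, 39.8]
force: [1.0, -4.8, -6.6]
```

Tube contact (−4.8 N). Now I'll lower onto the plate.

```bash
for i in 1 2; do python3 -m creep '[[-1,0,-0.01,0.02,0],[-1,0,-0.01,0.04,0],[-1,0,-0.01,0.04,0]]' | egrep 'eef|force'; done
```

```text
eef_pos: [649.6, 53.0, 38.2]
force: [0.3, -4.2, -6.4]
eef_pos: [649.9, 53.0, 37.3]
force: [-0.6, -4.2, -1.3]
```

```bash
python3 -m creep '[[-1,0,-0.01,0.02,0],[-1,0,-0.01,0.03,0],[-1,0,-0.01,0.03,0]]' | egrep 'eef|force'
python3 -m creep '[[-0.6,0,0,0,0],[-0.6,0,0,0,0],[-0.6,0,0,0,0],[-0.6,0,0,0,0]]' 40; python3 look.py w9
python3 - <<'E'
from h import *
g=eyes.grab_frame('scene');crop('sc9',g['img'],300,150,500,300,4)
E
```

```text
eef_pos: [650.0, 53.1, 37.2]
force: [-1.6, -5.5, 2.2]
t: 14.58
eef_pos: [650.4, 53.9, 37.6]
orientation: [[0.993, 0.114, -0.005], [0.114, -0.993, -0.003], [-0.005, 0.002, -1.0]]
force: [-0.4, -1.0, -0.2]
finger_gap: 16.4
14.5833 [650.4  53.9  37.6] [[0.9934, 0.1142, -0.0049], [0.1142, -0.9935, -0.0028], [-0.0052, 0.0022, -1.0]] [-0.41 -1.01 -0.21] 16.443274345360532
```

View pics/w9.png

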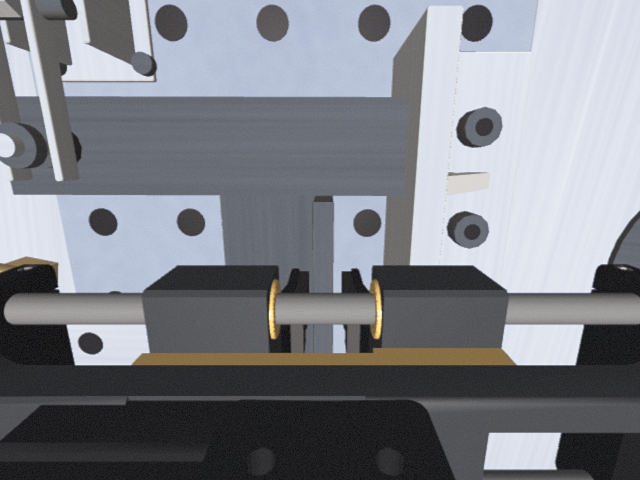

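View pics/sc9.png

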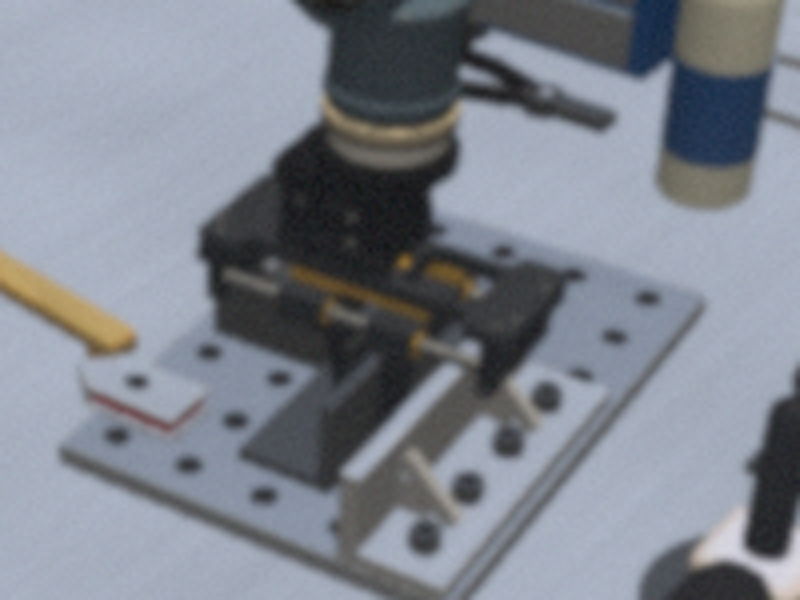

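The piece stands on the plate, against the tube and parallel to the fence with about a 27 mm gap. I'll lift out, close the fingers, shift back into the hollow and come down.

```bash
python3 -m creep '[[-0.6,0,0,-0.1,0],[-0.6,0,0,-0.3,0],[-0.6,0,0,-0.7,0],[-0.6,0,0,-1.2,0],[-0.6,0,0,-1.6,0],[-1,0,0,-1.7,0],[-1,-0.3,0,-1.7,0],[-1,-0.6,0,-1.7,0],[-1,-0.7,0,-1.7,0],[-1,-0.7,0,-1.7,0]]' 40; python3 look.py w10;python3 - <<'E'
from h import *
s=status.get_state();g=eyes.grab_frame('scene');crop('sc10',g['img'],300,150,500,300,4)
for d in eyes.tip_of('scene','butt_end')[:4]: print(d['pixel'],onz(g,d['pixel'],15),d['p'])
E
```

```text
t: 15.52
eef_pos: [621.4, 50.7, 105.4]
orientation: [[0.993, 0.114, -0.007], [0.114, -0.993, -0.003], [-0.008, 0.002, -1.0]]
force: [0.3, 1.2, 0.0]
finger_gap: 1.0
15.5167 [621.4  50.7 105.4] [[0.9934, 0.1141, -0.0073], [0.1141, -0.9935, -0.0029], [-0.0076, 0.002, -1.0]] [0.29 1.22 0.05] 1.009202448741916
[278.1, 267.8] [ 467.14161965 -128.48716853   15.        ] 0.87
[406.4, 250.9] [655.5513421  111.26765818  15.        ] 0.72
```

View pics/w10.png

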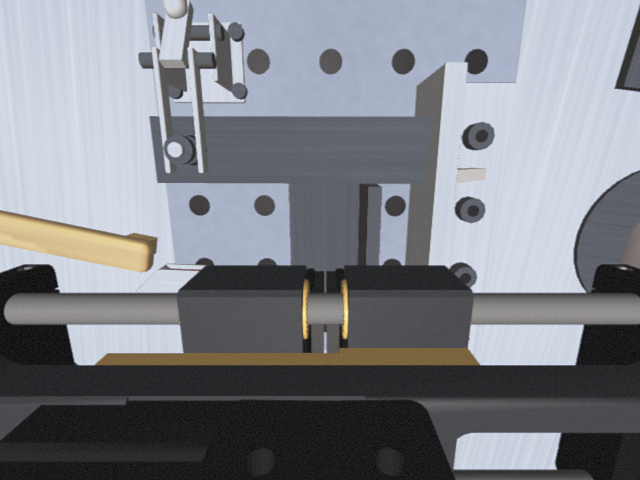

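View pics/sc10.png

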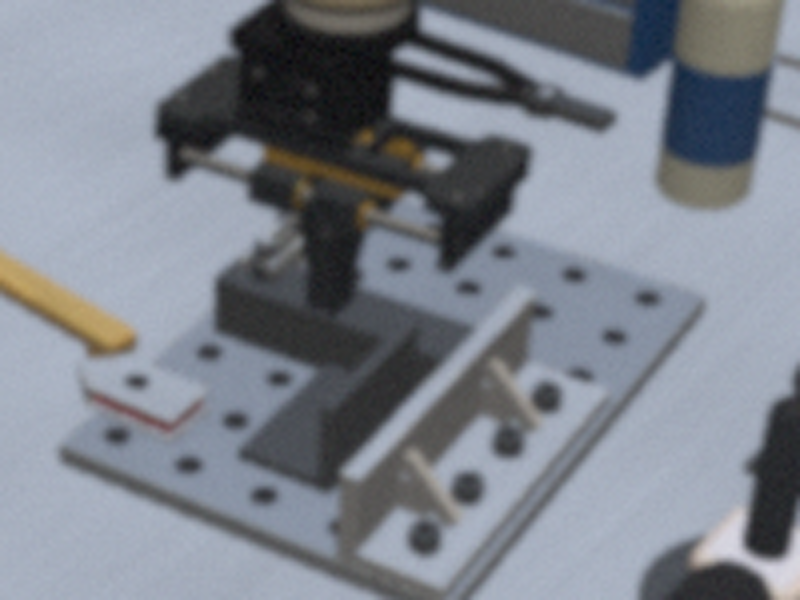

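The piece stayed put, and the closed fingers hang over the hollow with about 10 mm clearance to the upright leg. I'll go down to just above the flat leg (top at z = 23).

```bash
python3 -m creep '[[-1,0,0,0.3,0],[-1,0,0,0.7,0],[-1,0,0,1.1,0],[-1,0,0,1.5,0],[-1,0,0,1.7,0],[-1,0,0,1.8,0],[-1,0,0,1.87,0],[-1,0,0,1.87,0],[-1,0,0,1.87,0]]' 40; for i in 1 2; do python3 -m creep '[[-1,0.1,0,0,0],[-1,0.2,0,0,0],[-1,0.2,0,0,0]]' | egrep 'eef|force'; done;  python3 look.py w11
```

```text
t: 16.42
eef_pos: [623.8, 50.3, 31.2]
orientation: [[0.993, 0.114, -0.003], [0.114, -0.993, -0.003], [-0.004, 0.003, -1.0]]
force: [-0.4, -0.4, 0.3]
finger_gap: 0.3
eef_pos: [632.9, 51.3, 31.9]
force: [-1.5, -0.1, 0.3]
eef_pos: [641.9, 52.2, 32.1]
force: [-0.5, -0.6, -1.2]
16.9167 [641.9  52.2  32.1] [[0.9935, 0.1143, -0.0004], [0.1143, -0.9934, -0.0034], [-0.0008, 0.0033, -1.0]] [-0.54 -0.56 -1.24] 0.46722688747977303
```

View pics/w11.png

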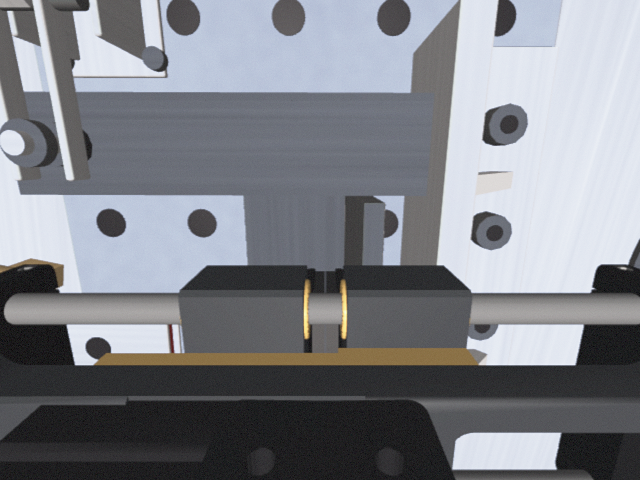

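The fingers touch the upright leg and the piece slides with them. There is about 20 mm to go. I'll lower a little more, then keep pushing in steps.

```bash
python3 -m creep '[[-1,0.05,0,0.06,0],[-1,0.1,0,0.12,0],[-1,0.1,0,0.12,0]]' | egrep 'eef|force'; for i in 1 2 3; do python3 -m creep '[[-1,0.05,0,0,0],[-1,0.1,0,0,0],[-1,0.1,0,0,0]]' | egrep 'eef|force'; done;  python3 look.py w12
```

```text
eef_pos: [645.6, 52.7, 26.7]
force: [-1.4, -0.5, 0.2]
eef_pos: [650.0, 53.2, 26.5]
force: [-1.5, -0.3, -0.6]
eef_pos: [654.6, 53.7, 26.5]
force: [-1.6, -0.1, 0.5]
eef_pos: [659.2, 54.1, 26.5]
force: [-1.7, -1.3, -1.0]
17.9667 [659.2  54.1  26.5] [[0.9935, 0.1142, 0.0009], [0.1142, -0.9935, -0.0033], [0.0006, 0.0034, -1.0]] [-1.69 -1.29 -1.  ] 0.6009205131396086
```

View pics/w12.png

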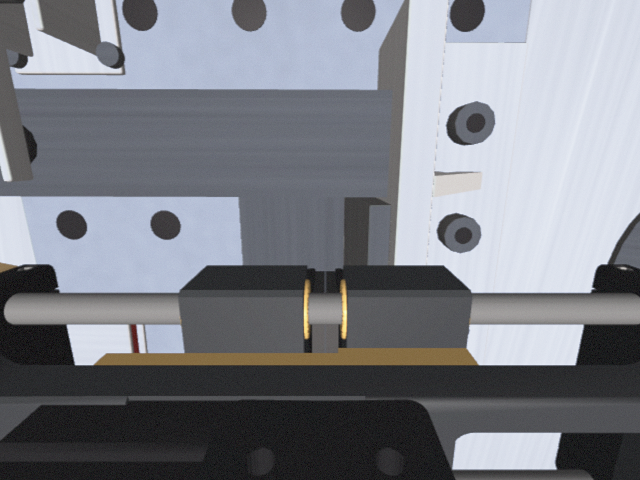

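The leg is nearly at the fence (its back at col ≈389, right next to the fence). I'll make small final steps to contact.

```bash
for i in 1 2 3 ; do python3 -m creep '[[-1,0.03,0,0,0],[-1,0.05,0,0,0],[-1,0.05,0,0,0]]' | egrep 'eef|force'; done;  python3 look.py w13
```

```text
eef_pos: [660.8, 54.3, 26.5]
force: [-2.8, -0.3, 1.3]
eef_pos: [660.7, 54.4, 26.5]
force: [-5.6, -2.1, 3.9]
eef_pos: [660.5, 54.3, 26.5]
force: [-7.1, -2.6, 3.9]
18.7667 [660.5  54.3  26.5] [[0.9933, 0.1148, -0.0096], [0.1148, -0.9934, -0.0041], [-0.01, 0.0029, -0.9999]] [-7.08 -2.57  3.92] 0.25138994026187866
```

View pics/w13.png

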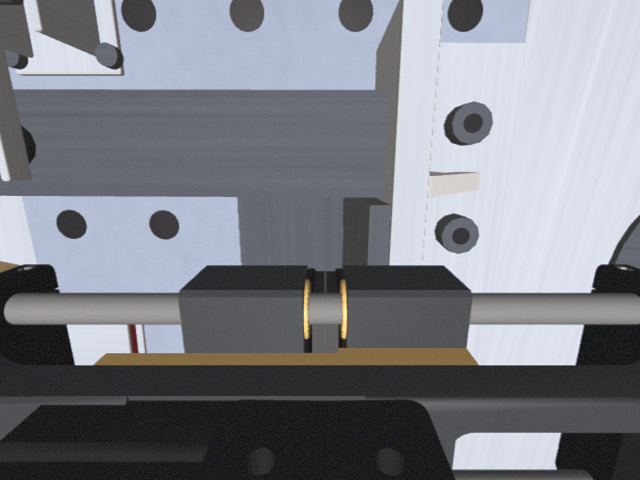

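It bears on the fence: −7 N, with no further travel. Before the final push I'll check the butt end from the other cameras.

Run:
```python
from h import *
g=eyes.grab_frame('scene');crop('sc13',g['img'],340,180,460,270,6)
t=eyes.grab_frame('top');crop('tp13',t['img'],200,130,350,250,5)
for n in ('butt_end','free_end','short_angle'):
  for d in eyes.tip_of('top',n)[:3]: print(n,d['pixel'],onz(t,d['pixel'],15).round(1),d['p'])
for G in (g,t): print('cam',(-np.array(G['R']).T@np.array(G['t'])).round(0))
```

```text
butt_end [361.9, 259.8] [ 437.9 -116.4   15. ] 0.65
butt_end [432.6, 344.6] [ 211.4 -304.5   15. ] 0.56
free_end [390.3, 279.8] [ 383.9 -193.1   15. ] 0.77
free_end [408.2, 318.1] [ 281.3 -240.1   15. ] 0.72
free_end [141.4, 245.5] [474.5 483.   15. ] 0.49
short_angle [418.1, 330.4] [ 248.8 -266.3   15. ] 0.88
cam [1187. -761.  772.]
cam [3.180e+02 1.000e+00 1.591e+03]
```

View pics/sc13.png

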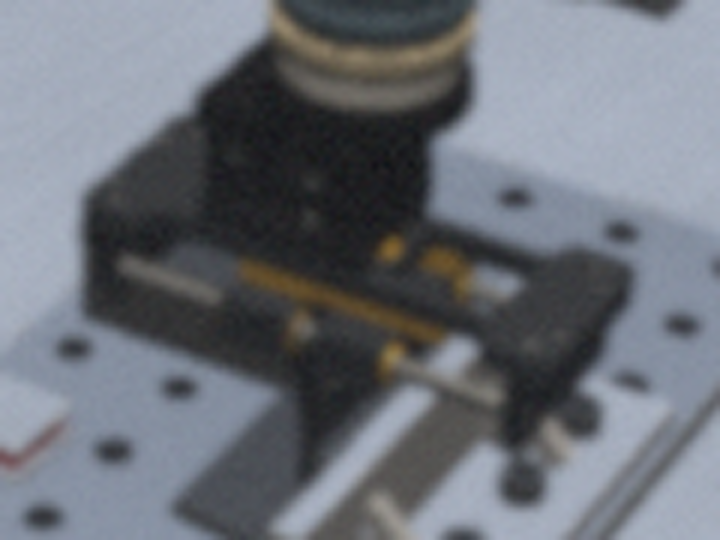

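View pics/tp13.png

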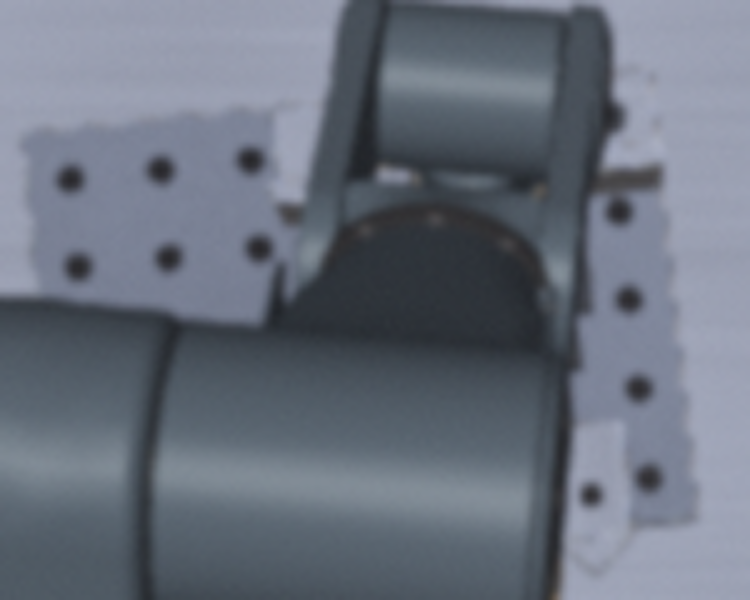

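Both views are blocked by the arm. There's plenty of time, so I'll back off, rise and move to the free-end side. The wrist camera can see the butt joint from there, and I can push the piece along the fence to the tube.

```bash
python3 -m creep '[[-1,-0.15,0,0,0],[-1,-0.15,0,-0.2,0],[-1,-0.15,0,-0.8,0],[-1,-0.15,0,-1.6,0],[-1,-0.15,0.5,-1.8,0],[-1,-0.15,1.2,-1.8,0],[-1,-0.1,1.8,-1.8,0],[-1,-0.05,2,-1.8,0],[-1,-0.05,2,-1.8,0],[-1,-0.05,2,-1.8,0]]' 40; python3 look.py w14 butt_end:15 free_end:15 fence:15
python3 - <<'E'
from h import *
import pickle
s,f=pickle.load(open('last.pkl','rb'))
crop('w14c',f['img'],240,60,440,260,3)
E
```

```text
t: 19.9
eef_pos: [668.9, -24.8, 99.0]
orientation: [[0.993, 0.114, -0.008], [0.114, -0.994, -0.003], [-0.009, 0.002, -1.0]]
force: [-0.9, 0.4, -0.5]
finger_gap: 0.5
19.9 [668.9 -24.8  99. ] [[0.9935, 0.1136, -0.0083], [0.1136, -0.9935, -0.0033], [-0.0086, 0.0023, -1.0]] [-0.88  0.44 -0.48] 0.4813885676547589
butt_end 0.65 [350.3  56.2] [670.3 107.7  15. ]
free_end 0.64 [347.1 206.5] [681.3   7.1  15. ]
fence 0.58 [361.5  58.6] [677.9 107.1  15. ]
```

View pics/w14.png

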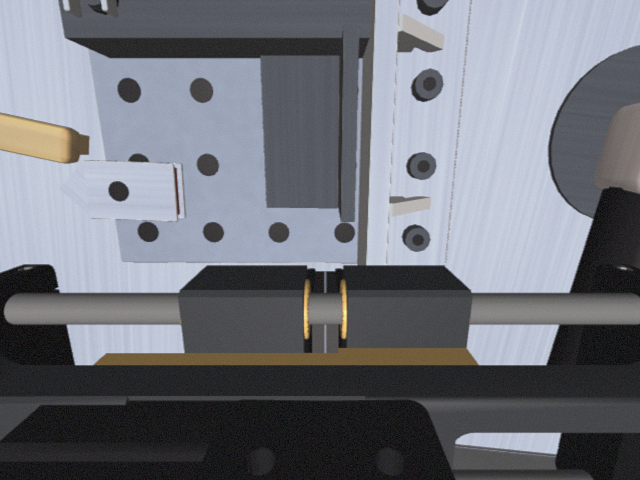

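View pics/w14c.png

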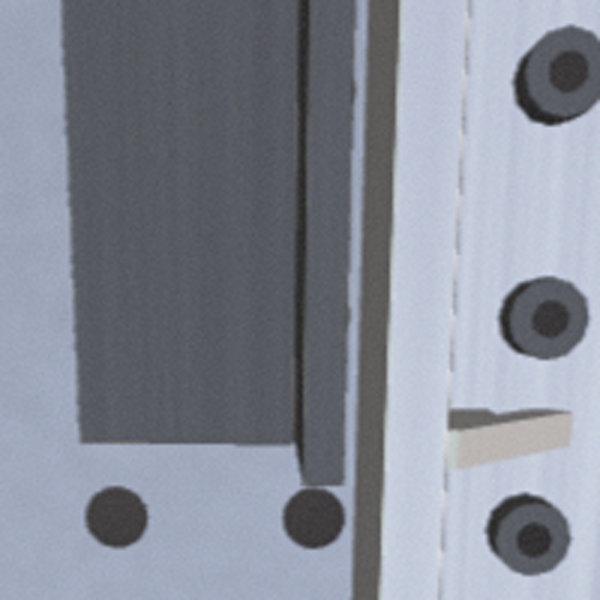

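The free-end view is useful. The butt end still touches the tube (y ≈ 0 to 1 mm, no visible gap), but the back is now a parallel 6–8 mm off the fence, so the retreat dragged the piece back. The final push won't be released, so I'll repeat it with the down force included and stay there.

```bash
python3 -m creep '[[-1,-0.3,-0.5,-0.1,0],[-1,-0.35,-1.2,-0.1,0],[-1,-0.4,-1.8,-0.1,0],[-1,-0.4,-2,-0.1,0],[-1,-0.4,-2,0.4,0],[-1,-0.4,-2,1,0],[-1,-0.4,-2,1.4,0],[-1,-0.4,-2,1.65,0],[-1,-0.4,-2,1.75,0],[-1,-0.4,-2,1.75,0]]' 40; python3 -m creep '[[-1,0,0,0,0]]' | egrep 'eef|force';  python3 look.py w15
python3 - <<'E'
from h import *
g=eyes.grab_frame('scene');crop('sc15',g['img'],340,180,460,270,6)
E
```

```text
t: 20.93
eef_pos: [641.7, 53.9, 27.5]
orientation: [[0.993, 0.117, -0.012], [0.117, -0.993, -0.003], [-0.012, 0.002, -1.0]]
force: [0.2, 0.5, -0.6]
finger_gap: 0.4
eef_pos: [642.6, 53.7, 28.2]
force: [0.9, 0.5, -0.0]
21.0167 [642.6  53.7  28.2] [[0.9931, 0.1166, -0.0101], [0.1166, -0.9932, -0.0037], [-0.0105, 0.0025, -0.9999]] [ 0.88  0.49 -0.01] 0.5689713760170217
```

View pics/w15.png

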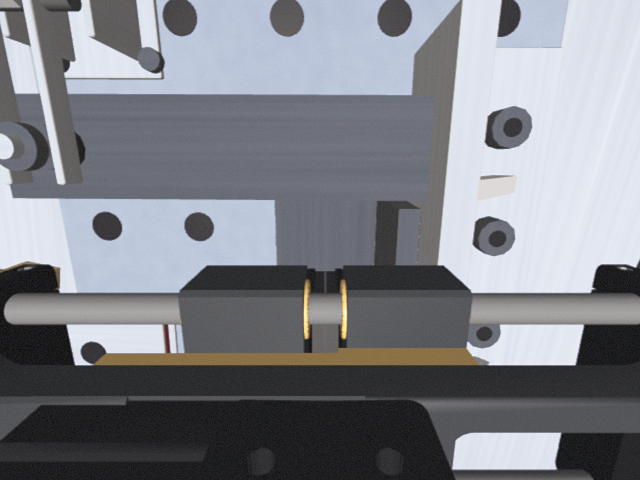

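View pics/sc15.png

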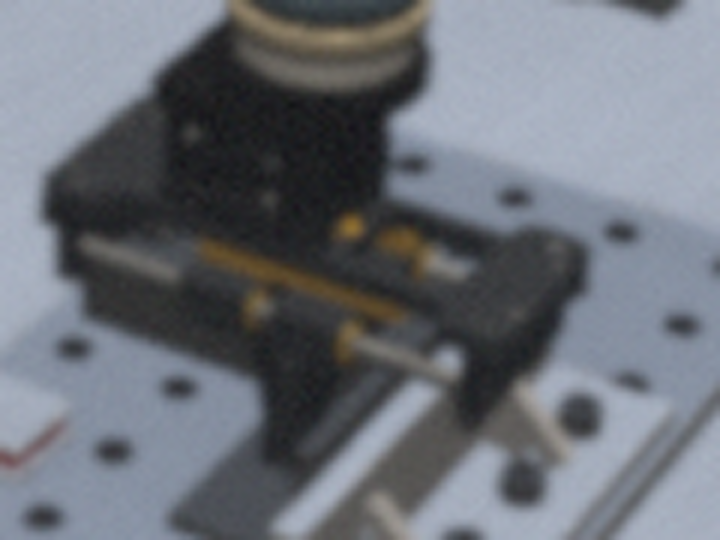

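The fingers are back in the hollow, the leg is clear of them, and its back is about 8 mm from the fence. Pushing again.

```bash
for i in 1 2 3; do python3 -m creep '[[-1,0.06,0,0.02,0],[-1,0.12,0,0.03,0],[-1,0.12,0,0.03,0]]' | egrep 'eef|force'; done; for i in 1 2; do python3 -m creep '[[-1,0.03,0,0,0],[-1,0.06,0,0,0],[-1,0.06,0,0,0]]' | egrep 'eef|force'; done
```

```text
eef_pos: [648.7, 54.1, 28.1]
force: [0.2, 0.2, 0.1]
eef_pos: [653.5, 54.7, 26.9]
force: [-1.8, -0.4, 1.8]
eef_pos: [658.5, 55.4, 25.6]
force: [-1.7, -0.3, 1.3]
eef_pos: [660.0, 55.6, 25.5]
force: [-4.3, -1.2, 3.9]
eef_pos: [659.9, 55.6, 25.5]
force: [-6.9, -2.7, 6.6]
```

```bash
python3 look.py w16
python3 - <<'E'
from h import *
import pickle
s,f=pickle.load(open('last.pkl','rb'))
crop('w16c',f['img'],330,160,450,280,5)
g=eyes.grab_frame('scene');crop('sc16',g['img'],340,180,460,270,6)
E
```

```text
22.3667 [659.9  55.6  25.5] [[0.993, 0.1171, -0.0157], [0.117, -0.9931, -0.0044], [-0.0161, 0.0025, -0.9999]] [-6.93 -2.67  6.64] 0.27464674669904465
```

View pics/w16c.png

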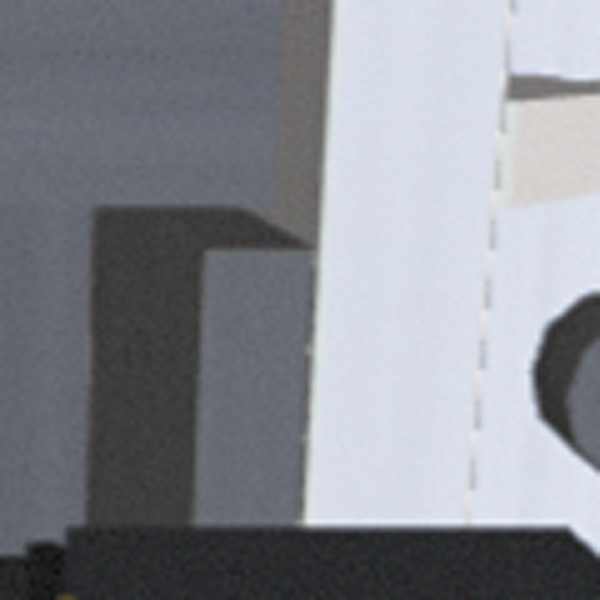

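View pics/sc16.png

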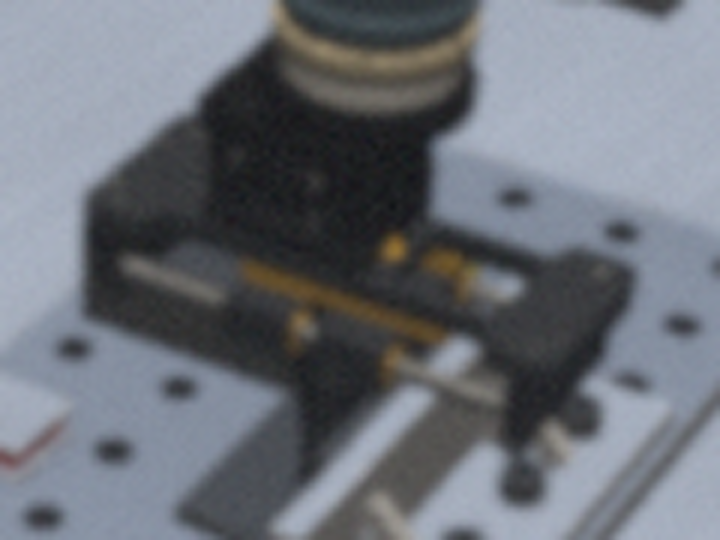

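The leg sits flush on the fence. Now I'll apply the diagonal push, adding downward command, and read the force.

```bash
for i in 1 2; do python3 -m creep '[[-1,0.04,-0.01,0.04,0],[-1,0.07,-0.01,0.07,0],[-1,0.08,-0.01,0.08,0],[-1,0.08,-0.01,0.08,0]]' | egrep 'eef|force|orient'; done
```

```text
eef_pos: [659.7, 55.6, 25.2]
orientation: [[0.993, 0.118, -0.022], [0.118, -0.993, -0.006], [-0.023, 0.003, -1.0]]
force: [-14.9, -3.6, 23.0]
eef_pos: [659.3, 55.6, 25.1]
orientation: [[0.992, 0.119, -0.03], [0.118, -0.993, -0.007], [-0.03, 0.004, -1.0]]
force: [-15.7, -4.4, 22.7]
```

The forces look high, but the tip stalls at z ≈ 25 instead of 23 and the inner-face root and top edges project differently. I suspect the trailing finger touches the leg's top, so the piece leans with its heel short of the fence. I'll check with a quick model fit.

```bash
cat > fit.py <<'E'
from h import *
import pickle
from scipy.optimize import least_squares
yaw=np.radians(6.35); Rf=np.array([[np.cos(yaw),-np.sin(yaw),0],[np.sin(yaw),np.cos(yaw),0],[0,0,1]]); O=np.array([678.4,107.5,15.])
def f2w(P): return np.atleast_2d(P)@Rf.T+O
def w2f(P): return (np.atleast_2d(P)-O)@Rf
E
python3 - <<'E'
from fit import *
s,f=pickle.load(open('last.pkl','rb'))
print(w2f(s['eef_pos']).round(1))
def cols(x,t,row):
    # heel x, tilt t ; find col at given row of inner root & inner top edge & back top edge
    out=[]
    for a,b in [(-8,8),(-8,60),(0,60)]:
        L=[[x+a*np.cos(t)+b*np.sin(t),y,-a*np.sin(t)+b*np.cos(t)] for y in (-30,0)]
        p=proj(f,f2w(L),s); out.append(np.interp(row,p[::-1,1][np.argsort(p[::-1,1])],p[::-1,0][np.argsort(p[::-1,1])]))
    return np.array(out)
obs=np.array([330+90/5,330+200/5])
for x,t in [(0,0),(-3,3),(-5,5),(-6,6)]: print(x,t,cols(x,np.radians(t),225).round(1))
r=least_squares(lambda p: cols(p[0],p[1],225)[:2]-obs,[0,0]);print('heel x',r.x[0],'tilt deg',np.degrees(r.x[1]),r.cost)
E
```

```text
[[-24.1 -49.5  10.5]]
0 0 [357.2 370.  393.3]
-3 3 [352.2 370.6 393.7]
-5 5 [348.8 370.9 393.9]
-6 6 [347.1 371.1 393.9]
heel x -5.412908299256565 tilt deg 5.0836002995543845 0.0
```

Confirmed: the heel is 5.4 mm short and the piece leans 5°, because the push landed at the top of the leg. The fix is to back off horizontally so it settles, press down on the flat leg first, and only then drag and push it to the fence while holding the down force.

```bash
python3 -m creep '[[-1,0,0,-0.01,0],[-1,-0.05,0,-0.02,0],[-1,-0.1,0,-0.03,0],[-1,-0.15,0,-0.03,0],[-1,-0.2,0,-0.03,0],[-1,-0.3,0,-0.05,0],[-1,-0.4,0,-0.05,0],[-1,-0.4,0,-0.05,0],[-1,-0.4,0,-0.05,0]]'; python3 look.py w17
python3 - <<'E'
from fit import *
s,f=pickle.load(open('last.pkl','rb'))
print(w2f(s['eef_pos']).round(1))
crop('w17c',f['img'],230,160,450,280,3.6)
E
```

```text
t: 23.88
eef_pos: [643.3, 53.8, 27.5]
orientation: [[0.992, 0.119, -0.03], [0.118, -0.993, -0.007], [-0.03, 0.004, -1.0]]
force: [-0.1, -0.9, 1.0]
finger_gap: 0.5
23.8833 [643.3  53.8  27.5] [[0.9925, 0.1186, -0.0296], [0.1185, -0.9929, -0.0071], [-0.0302, 0.0036, -0.9995]] [-0.13 -0.87  1.  ] 0.4554117969867245
[[-40.8 -49.5  12.5]]
```

View pics/w17c.png

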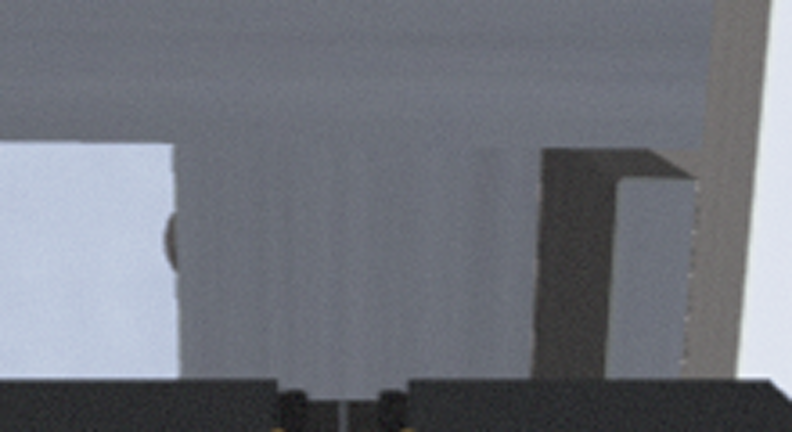

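It is standing upright again. The tool's tilt has grown to 1.7° because each call adopts the measured, load-tilted orientation, and that makes the fingers hit the leg's top. In earlier moves, fast upward moves tilted the tip forward, so I'll use that in free air to correct it.

```bash
for i in 1 2; do python3 -m creep '[[-1,0,0,-0.5,0],[-1,0,0,-1.4,0]]' | egrep 'eef|orient'; done; python3 -m creep '[[-1,0,0,-0.2,0],[-1,0,0,-0.2,0]]' | egrep 'eef|orient'
```

```text
eef_pos: [641.8, 54.3, 79.7]
orientation: [[0.992, 0.118, -0.039], [0.118, -0.993, -0.006], [-0.039, 0.002, -0.999]]
eef_pos: [641.9, 54.7, 134.0]
orientation: [[0.992, 0.118, -0.045], [0.118, -0.993, -0.006], [-0.045, 0.0, -0.999]]
eef_pos: [644.9, 54.7, 145.4]
orientation: [[0.992, 0.118, -0.037], [0.118, -0.993, -0.006], [-0.038, 0.002, -0.999]]
```

```bash
python3 -m creep '[[-1,0,0,0.7,0],[-1,0,0,1.5,0]]' | egrep 'eef|orient'; python3 -m creep '[[-1,0,0,-0.5,0],[-1,0,0,-1.0,0],[-1,0,0,-1.4,0],[-1,0,0,-1.4,0],[-1,0,0,-1.4,0],[-1,0,0,-1.4,0]]' | egrep 'eef|orient'
```

```text
eef_pos: [645.3, 54.2, 87.1]
orientation: [[0.993, 0.118, -0.029], [0.118, -0.993, -0.007], [-0.03, 0.003, -1.0]]
eef_pos: [645.8, 54.6, 141.4]
orientation: [[0.992, 0.118, -0.032], [0.118, -0.993, -0.007], [-0.033, 0.003, -0.999]]
```

```bash
python3 -m creep '[[-1,-1,0,0,0],[-1,-2,0,0,0]]' | egrep 'eef|orient'; python3 -m creep '[[-1,1,0,0,0],[-1,2,0,0,0]]' | egrep 'eef|orient';  python3 -m creep '[[-1,0,0,-0.5,0],[-1,0,0,-1,0],[-1,0,0,-1.5,0],[-1,0,0,-1.5,0],[-1,0,0,-1.5,0],[-1,0,0,-1.5,0],[-1,0,0,-1.5,0]]' | egrep 'eef|orient'
```

```text
eef_pos: [565.8, 45.1, 142.1]
orientation: [[0.992, 0.119, -0.033], [0.119, -0.993, -0.007], [-0.034, 0.003, -0.999]]
eef_pos: [617.1, 57.0, 127.8]
orientation: [[0.989, 0.119, -0.083], [0.119, -0.993, -0.003], [-0.082, -0.007, -0.997]]
eef_pos: [620.7, 57.3, 185.9]
orientation: [[0.989, 0.118, -0.086], [0.119, -0.993, -0.002], [-0.086, -0.008, -0.996]]
```

A fast reversal has a strong effect (−x then +x gave −0.05), so the opposite order should correct it.

```bash
python3 -m creep '[[-1,1,0,0,0],[-1,2,0,0,0]]' | egrep 'eef|orient'; python3 -m creep '[[-1,-1,0,0,0],[-1,-2,0,0,0]]' | egrep 'eef|orient';  python3 -m creep '[[-1,0,0,0,0],[-1,0,0,0,0],[-1,0,0,0,0],[-1,0,0,0,0]]' | egrep 'eef|orient|force'
```

```text
eef_pos: [696.7, 67.0, 177.0]
orientation: [[0.989, 0.118, -0.094], [0.118, -0.993, -0.002], [-0.093, -0.009, -0.996]]
eef_pos: [623.0, 56.8, 177.2]
orientation: [[0.988, 0.118, -0.096], [0.118, -0.993, -0.002], [-0.096, -0.009, -0.995]]
eef_pos: [624.5, 56.7, 177.9]
orientation: [[0.989, 0.118, -0.093], [0.118, -0.993, -0.002], [-0.093, -0.009, -0.996]]
force: [1.0, 0.1, 0.4]
```

```bash
cat > q.py <<'E'
from h import *
s=status.get_state();print(round(s['t'],2),s['eef_pos'].round(1),'tilt',s['orientation'][:2,2].round(4),'q',s['qpos'].round(2),'dq',s['dq'].round(0))
E
python3 q.py; python3 -m creep '[[-1,0,0,-0.6,0],[-1,0,0,-1.2,0],[-1,0,0,-1.8,0],[-1,0,0,-2.4,0],[-1,0,0,-2.6,0],[-1,0,0,-2.6,0],[-1,0,0,-2.6,0],[-1,0,0,-2.6,0]]' >/dev/null; python3 q.py;  python3 -m creep '[[-1,0,0,1,0],[-1,0,0,2,0],[-1,0,0,3,0]]' >/dev/null; python3 q.py;  python3 -m creep '[[-1,0,0,0,0]]' >/dev/null; python3 q.py;python3 -m creep '[[-1,0,0,0,0],[-1,0,0,0,0]]' >/dev/null; python3 q.py
```

```text
26.68 [624.5  56.7 177.9] tilt [-0.0933 -0.0022] q [ -4.73  35.46  79.93  -0.6   69.93 -11.3 ] dq [-0. -1. -1. -0.  0. -0.]
27.35 [633.3  57.  280. ] tilt [-0.0959 -0.002 ] q [ -4.64  30.5   72.1   -0.56  82.88 -11.35] dq [-0.  1.  1.  0.  0.  0.]
27.6 [620.9  56.8 158.3] tilt [-0.0966 -0.0019] q [ -4.75  36.59  81.29  -0.61  67.64 -11.29] dq [ -1.  29.  32.  -0. -59.   0.]
27.68 [613.1  57.2 149.1] tilt [-0.1165 -0.0003] q [ -4.76  37.15  81.98  -0.62  67.53 -11.29] dq [ 0. -3. -3.  0.  3.  0.]
27.85 [611.9  57.3 147.9] tilt [-0.1208  0.    ] q [ -4.76  37.25  82.02  -0.62  67.64 -11.29] dq [ 0. -2. -3.  0. -0.  0.]
```

Stopping abruptly after a fast descent tilts −0.02, so stopping abruptly after a fast ascent should tilt it the other way.

```bash
python3 -m creep '[[-1,0,0,-1,0],[-1,0,0,-2,0],[-1,0,0,-3,0]]' >/dev/null; python3 q.py;  python3 -m creep '[[-1,0,0,0,0]]' >/dev/null; python3 q.py;  python3 -m creep '[[-1,0,0,0.4,0],[-1,0,0,1,0],[-1,0,0,1.6,0],[-1,0,0,2.2,0],[-1,0,0,2.6,0],[-1,0,0,2.8,0],[-1,0,0,2.8,0]]' >/dev/null; python3 q.py
```

```text
28.1 [627.3  57.3 270.6] tilt [-1.182e-01 -1.000e-04] q [ -4.65  31.05  72.71  -0.56  83.01 -11.35] dq [  0. -21. -42.   0.  61.  -0.]
28.18 [633.8  57.  282.2] tilt [-0.0967 -0.0018] q [ -4.64  30.46  71.83  -0.55  83.24 -11.35] dq [-0.  0.  2.  0. -2.  0.]
28.77 [622.9  56.8 170.7] tilt [-0.0972 -0.0018] q [ -4.73  35.91  80.37  -0.6   69.27 -11.3 ] dq [ 0. -1. -2.  0.  1. -0.]
```

It works: +0.022 per cycle. I'll repeat, with a slight reverse row to amplify.

```bash
python3 -m creep '[[-1,0,0,-1,0],[-1,0,0,-2,0],[-1,0,0,-3,0]]' >/dev/null;  python3 -m creep '[[-1,0,0,0.7,0]]' >/dev/null; python3 q.py;  python3 -m creep '[[-1,0,0,0.4,0],[-1,0,0,1,0],[-1,0,0,1.6,0],[-1,0,0,2.2,0],[-1,0,0,2.6,0],[-1,0,0,2.8,0],[-1,0,0,2.8,0]]' >/dev/null; python3 q.py
```

```text
29.1 [643.6  56.4 283.2] tilt [-0.0596 -0.0045] q [ -4.63  30.23  71.93  -0.54  81.22 -11.35] dq [ -1.  16.  36.  -0. -49.   0.]
29.68 [636.8  55.9 171.4] tilt [-0.0602 -0.0045] q [ -4.72  36.    79.87  -0.58  67.54 -11.3 ] dq [ 0. -1. -2.  0.  1.  0.]
```

```bash
for i in 1 2; do python3 -m creep '[[-1,0,0,-1,0],[-1,0,0,-2,0],[-1,0,0,-3,0]]' >/dev/null;  python3 -m creep '[[-1,0,0,0.7,0]]' >/dev/null; python3 -m creep '[[-1,0,0,0.4,0],[-1,0,0,1,0],[-1,0,0,1.6,0],[-1,0,0,2.2,0],[-1,0,0,2.6,0],[-1,0,0,2.8,0],[-1,0,0,2.8,0]]' >/dev/null; python3 q.py; done
```

```text
30.6 [651.3  55.  172.7] tilt [-0.0232 -0.0072] q [ -4.71  36.12  79.29  -0.57  65.89 -11.29] dq [ 0. -1. -2.  0.  1. -0.]
31.52 [666.1  54.1 174.7] tilt [ 0.0137 -0.0098] q [ -4.68  36.25  78.63  -0.55  64.29 -11.29] dq [ 0. -1. -2. -0.  1. -0.]
```

```bash
python3 -m creep '[[-1,0,0,-1,0],[-1,0,0,-2,0],[-1,0,0,-3,0]]' >/dev/null;  python3 -m creep '[[-1,0,0,0,0]]' >/dev/null; python3 -m creep '[[-1,0,0,0.4,0],[-1,-0.2,0,1,0],[-1,-0.5,0,1.6,0],[-1,-0.8,0,2.2,0],[-1,-0.9,0,2.6,0],[-1,-0.9,0,2.8,0],[-1,-0.9,0,2.8,0],[-1,-0.9,0,2.8,0]]' >/dev/null; python3 q.py;  python3 look.py w18; python3 -c "
from fit import *
s,f=pickle.load(open('last.pkl','rb'))
print(w2f(s['eef_pos']).round(1), np.degrees(np.arctan2(s['orientation'][1,0],s['orientation'][0,0])))"
```

```text
32.52 [640.9  49.5 199.5] tilt [ 0.0418 -0.0118] q [ -5.31  32.11  82.63  -0.51  62.82 -11.94] dq [ 0. -0. -1. -0. -0. -0.]
32.5167 [640.9  49.5 199.5] [[0.992, 0.1189, 0.0418], [0.1195, -0.9928, -0.0118], [0.0401, 0.0167, -0.9991]] [ 1.28 -0.84  0.5 ] 0.4186874361875408
[[-43.7 -53.5 184.5]] 6.869920025676347
```

View pics/w18.png

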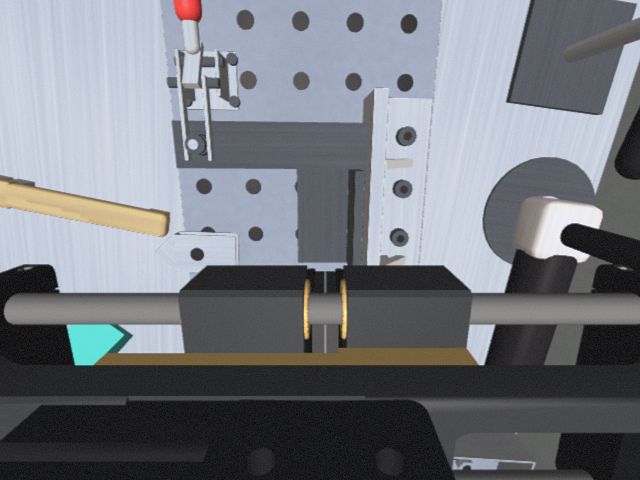

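The tilt is now +2.4° with the tip leading, so contact will be low at the root. I'll descend into the hollow.

```bash
python3 -m creep '[[-1,0,-0.05,0.5,0],[-1,-0.05,-0.1,1.2,0],[-1,-0.05,-0.13,1.9,0],[-1,-0.05,-0.13,2.6,0],[-1,-0.05,-0.13,3.2,0],[-1,-0.05,-0.13,3.7,0],[-1,-0.05,-0.13,4,0.1],[-1,-0.05,-0.13,4.2,0.1],[-1,-0.05,-0.13,4.2,0.1],[-1,-0.05,-0.13,4.2,0.1]]' | egrep force;  python3 -m creep '[[-1,0,0,0,0],[-1,0,0,0,0]]' |egrep force; python3 look.py w19; python3 -c "
from fit import *
s,f=pickle.load(open('last.pkl','rb'))
print(w2f(s['eef_pos']).round(1), np.degrees(np.arctan2(s['orientation'][1,0],s['orientation'][0,0])))"
```

```text
force: [0.1, -0.0, 0.4]
force: [-0.6, 0.4, 0.1]
33.5667 [648.5  52.3  34.7] [[0.9927, 0.1104, 0.0484], [0.1111, -0.9937, -0.0124], [0.0467, 0.0176, -0.9988]] [-0.63  0.4   0.07] 0.6742057552623737
[[-35.9 -51.5  19.7]] 6.384176546827079
```

View pics/w19.png

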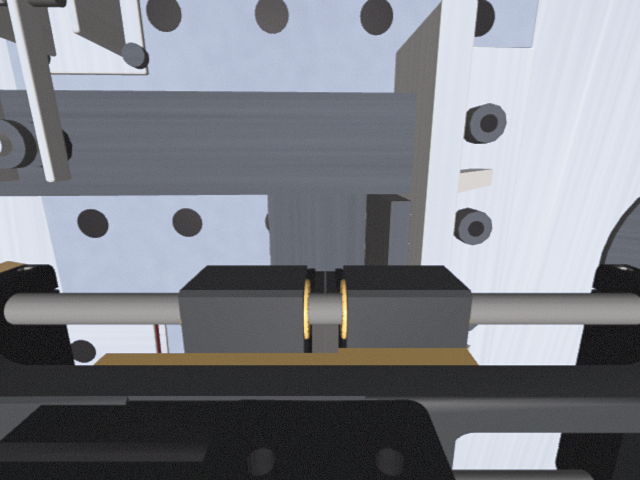

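The fingers are in the hollow with clearance. I'll press straight down until there is light contact on the flat leg.

```bash
python3 -m creep '[[-1,0,0,0.1,0],[-1,0,0,0.2,0],[-1,0,0,0.23,0],[-1,0,0,0.23,0]]' | egrep 'eef|force|orient'; for i in 1 2; do python3 -m creep '[[-1,0,0,0.03,0],[-1,0,0,0.05,0],[-1,0,0,0.05,0]]' | egrep 'eef|force|orient'; done
```

```text
eef_pos: [648.1, 52.2, 24.7]
orientation: [[0.993, 0.11, 0.047], [0.111, -0.994, -0.012], [0.045, 0.017, -0.999]]
force: [-0.1, 1.3, -0.3]
eef_pos: [648.3, 52.2, 23.6]
orientation: [[0.993, 0.11, 0.047], [0.111, -0.994, -0.012], [0.045, 0.017, -0.999]]
force: [-1.2, 0.6, 5.5]
eef_pos: [648.4, 52.2, 23.6]
orientation: [[0.993, 0.111, 0.047], [0.111, -0.994, -0.012], [0.045, 0.018, -0.999]]
force: [-4.2, 0.3, 12.2]
```

It's pressing the flat leg with about 12 N. Now I'll drag and push towards the fence while keeping it down.

```bash
for i in 1 2 3 4; do python3 -m creep '[[-1,0.04,-0.01,0.05,0],[-1,0.08,-0.01,0.055,0],[-1,0.1,-0.01,0.06,0]]' | egrep 'eef|force'; done; python3 q.py
```

```text
eef_pos: [651.2, 52.7, 23.5]
force: [-7.0, -1.8, 16.9]
eef_pos: [653.8, 53.1, 23.5]
force: [-7.9, -2.1, 16.4]
eef_pos: [655.9, 53.6, 23.4]
force: [-8.3, -2.3, 17.7]
eef_pos: [657.9, 54.2, 23.4]
force: [-7.0, -1.4, 18.2]
35.45 [657.9  54.2  23.4] tilt [ 0.0324 -0.0152] q [ -4.64  46.78  85.56  -1.    45.75 -10.47] dq [ 0.  0. -1. -0.  2.  0.]
```

```bash
for i in 1 2 3 4; do python3 -m creep '[[-1,0.04,-0.01,0.04,0],[-1,0.07,-0.01,0.045,0],[-1,0.08,-0.01,0.05,0]]' | egrep 'eef|force'; done; python3 look.py w20;  python3 - <<'E'
from fit import *
s,f=pickle.load(open('last.pkl','rb'))
print(w2f(s['eef_pos']).round(1))
crop('w20c',f['img'],230,160,450,280,3.6)
g=eyes.grab_frame('scene');crop('sc20',g['img'],340,180,460,270,6)
E
```

```text
eef_pos: [659.6, 54.7, 23.5]
force: [-6.5, -2.0, 14.6]
eef_pos: [661.1, 55.2, 23.4]
force: [-7.6, -0.8, 15.3]
eef_pos: [661.2, 55.2, 23.4]
force: [-10.0, -3.0, 17.5]
eef_pos: [661.0, 55.2, 23.5]
force: [-12.1, -3.6, 17.5]
36.45 [661.   55.2  23.5] [[0.9932, 0.116, 0.0109], [0.1162, -0.993, -0.0189], [0.0087, 0.0201, -0.9998]] [-12.06  -3.61  17.51] 0.34439626098373477
[[-23.  -50.1   8.5]]
```

View pics/w20c.png

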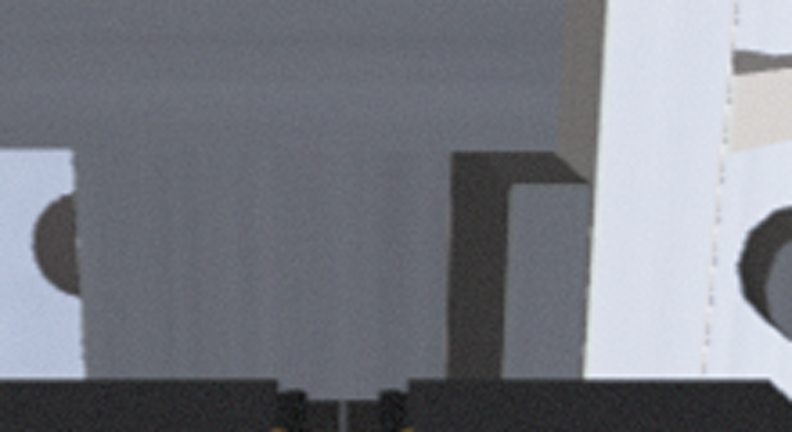

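View pics/sc20.png

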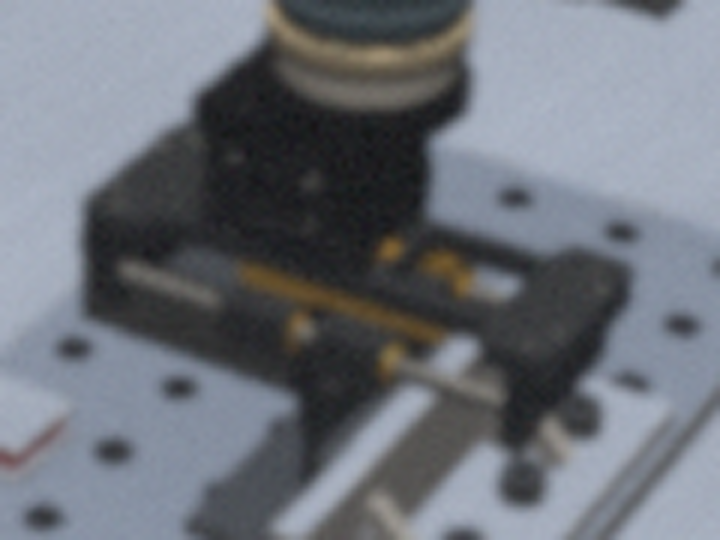

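Run:
```python
from fit import *
s,f=pickle.load(open('last.pkl','rb'))
def P(x,t,a,b,y): return [x+a*np.cos(t)+b*np.sin(t),y,-a*np.sin(t)+b*np.cos(t)]
def cols(x,t,row,y0=0):
    out=[]
    for a,b in [(-8,8),(-8,60),(0,60),(-60,8)]:
        p=proj(f,f2w([P(x,t,a,b,y) for y in (-30,0)]),s); o=np.argsort(p[:,1]); out.append(np.interp(row,p[o,1],p[o,0]))
    return np.array(out)
g=cv2.cvtColor(f['img'],cv2.COLOR_RGB2GRAY).astype(int)
print(g[225,348:376].tolist()); print(g[225,388:398].tolist()); print(g[225,246:258].tolist())
print('home:',cols(0,0,225).round(1))
obs=np.array([354.7,370.5])
r=least_squares(lambda p: cols(p[0],p[1],225)[:2]-obs,[0,0]);print('heel x',r.x[0],'tilt',np.degrees(r.x[1]), cols(*r.x,225))
# butt end: rows of top end edge
print('end row at home', proj(f,f2w([[-4,0,60],[-4,-2,60],[-4,-5,60]]),s).round(1).tolist()); c=380
print(list(zip(range(200,220),g[200:220,c].tolist())))
# self-check of fence edges in this view
print('fence top edge/foot at y=+15:',proj(f,f2w([[0,15,60],[0,45,60],[0,15,40]]),s).round(1).tolist())
for r_ in (180,195): print(r_,list(zip(range(384,404),g[r_,384:404].tolist())))
```

```text
[108, 104, 103, 102, 100, 103, 101, 80, 56, 50, 58, 56, 60, 56, 55, 56, 58, 50, 55, 57, 53, 55, 64, 100, 106, 112, 104, 106]
[109, 109, 109, 113, 109, 116, 161, 218, 225, 222]
[74, 71, 73, 71, 74, 100, 107, 108, 105, 109, 105, 105]
home: [355.4 371.5 395.2 250.6]
heel x -0.3278590848340567 tilt 0.0014883693378981145 [354.7        370.5        394.20730052 249.96043045]
end row at home [[384.1, 211.3], [383.7, 217.2], [383.3, 225.9]]
[(200, 109), (201, 108), (202, 73), (203, 60), (204, 59), (205, 63), (206, 63), (207, 63), (208, 62), (209, 57), (210, 62), (211, 101), (212, 110), (213, 107), (214, 103), (215, 107), (216, 109), (217, 108), (218, 108), (219, 107)]
fence top edge/foot at y=+15: [[398.9, 165.2], [405.5, 61.8], [387.1, 162.8]]
180 [(384, 109), (385, 108), (386, 112), (387, 109), (388, 109), (389, 107), (390, 109), (391, 108), (392, 111), (393, 112), (394, 110), (395, 108), (396, 112), (397, 173), (398, 218), (399, 222), (400, 222), (401, 222), (402, 223), (403, 223)]
195 [(384, 109), (385, 105), (386, 109), (387, 109), (388, 109), (389, 107), (390, 107), (391, 109), (392, 106), (393, 107), (394, 108), (395, 113), (396, 165), (397, 213), (398, 224), (399, 222), (400, 223), (401, 221), (402, 222), (403, 220)]
```

The fit confirms it: heel 0.3 mm from the fence, lean 0.0°, butt end within about 0.2 mm of the tube, pushing 12 N towards the fence and 17 N down. I'll check that the force is steady, then hand in.

Run:
```python
from h import *
for i in range(4):
    eyes.grab_frame('wrist'); s=status.get_state(); print(round(s['t'],2),s['force'].round(1),s['eef_pos'].round(1),s['dq'].round(1).max())
s0=eyes.grab_frame('scene'); save('sc21',s0['img'])
```

```text
36.6 [-10.5  -2.7  15.6] [661.   55.2  23.5] 0.1
36.65 [-11.3  -4.1  16.1] [661.   55.2  23.5] 0.1
36.7 [-10.4  -2.4  15.7] [661.   55.2  23.5] 0.1
36.75 [-12.   -4.   15.9] [661.   55.2  23.5] 0.0
```

View pics/sc21.png

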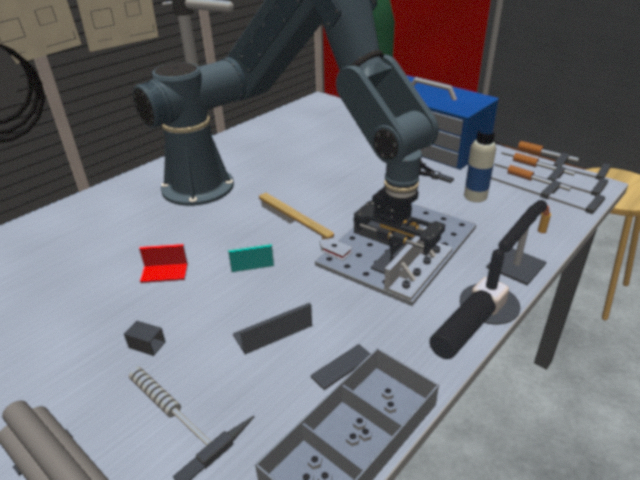

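The push is steady at about 11 N towards the fence and 16 N down, and the bystanders are where they were. Handing in.

```bash
python3 -c "
from h import *
print(order.job_done()); s=status.get_state(); print(s['t'],s['force'],s['eef_pos'])"
```

```text
the job is handed in; nothing more can be done
None
the job is handed in; nothing more can be done
```

The short angle sits in the corner, flat on the plate, back on the fence and butted against the tube. I handed the job in at about 37 s of the 72 s allowed, with the arm still pushing; no verdict came back.

**Last checks before hand-in:**
- **Position:** a model fit to the wrist picture put the heel about 0.3 mm from the fence, the lean at about 0°, and the butt end within about 0.2 mm of the tube.
- **Push:** steady at about 11 N towards the fence and 16 N down. I did not measure the fence and plate forces directly. Allowing for plate friction of 0.25, I estimate at least 5 N on the fence and about 22 N on the plate. The down push is slightly over the suggested 10 to 15 N.
- **Bystanders:** nothing looked moved in the last scene picture; I did not measure their positions.

**What went wrong on the way:**
- **First lift:** I lifted before the fingers had fully closed, so they held the piece only near the top edge. I set it back on the table and gripped it again at full depth.
- **First two pushes:** both touched the top of the upright leg and leaned the piece about 5°, leaving the heel about 5 mm short of the fence. The force readings alone looked fine; the wrist pictures showed the problem. I corrected the tool's tilt in free air, pressed down on the flat leg first, and then slid the piece home.

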